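Load dried-root samples into the covered carousel

TASK

Load every dried root chunk from the sloped sample tray into the covered carousel, one chunk to a tin: line an empty tin up with the opening in the clear cover, put a chunk in, then push the spokes of the star handle round with the gripper's fingers to bring the next empty tin there. When the tray is empty, turn once more so that every chunk is under the cover and an empty tin is lined up with the opening; pick up and load any chunk that gets knocked or dropped, and leave the jar, the brush and the spare tins alone.

Things in the scene. Friction and masses are not known exactly. Their poses are not given: they have to be found in the camera images.
- carousel: fixed sample carousel: round grey base 348 mm across, 22 mm high; 5 thin posts at its rim carry a flat clear cover plate, 348 mm across, from 90 to 94 mm above the bench. The cover has one wedge-shaped, steel-edged loading opening, 60 degrees wide, from 66 mm radius out through the rim; one tin at a time lies under it. Origin on the vertical axis at bench level; its own -x points to the opening
- rotor (a joint): turn of the rotor (carrier disc, six tins and star handle in one piece) about the vertical axis, rad, grows anticlockwise seen from above; endless both ways, no detents; stiff greased bearing (0.15 N m plus 0.35 N m per rad/s, some 3 to 9 N on a spoke) that holds it where it is left; starts anywhere
- star: star handle on the rotor, origin at its centre on the axis, 124 mm above the bench, over the clear cover: black hub 48 mm across, top at 139 mm, six level steel spokes 11 mm thick centred at 124 mm height (24 mm free between cover and spokes), 60 degrees apart, ending in black balls 18 mm across centred 90 mm from the axis. Each spoke points exactly the way of one tin
- tin0 (a point): centre of the inner floor of round open steel tin 0 of six on the rotor, 115 mm from the axis, 60 degrees apart, anticlockwise from above: tin inside 80 mm across, wall 2.5 mm, rim 31 mm above its floor (71 mm above the bench); its floor is 40 mm above the bench
- tin1 (a point): centre of the inner floor of round open steel tin 1 of six on the rotor, 115 mm from the axis, 60 degrees apart, anticlockwise from above: tin inside 80 mm across, wall 2.5 mm, rim 31 mm above its floor (71 mm above the bench); its floor is 40 mm above the bench
- tin2 (a point): centre of the inner floor of round open steel tin 2 of six on the rotor, 115 mm from the axis, 60 degrees apart, anticlockwise from above: tin inside 80 mm across, wall 2.5 mm, rim 31 mm above its floor (71 mm above the bench); its floor is 40 mm above the bench
- tin3 (a point): centre of the inner floor of round open steel tin 3 of six on the rotor, 115 mm from the axis, 60 degrees apart, anticlockwise from above: tin inside 80 mm across, wall 2.5 mm, rim 31 mm above its floor (71 mm above the bench); its floor is 40 mm above the bench
- tin4 (a point): centre of the inner floor of round open steel tin 4 of six on the rotor, 115 mm from the axis, 60 degrees apart, anticlockwise from above: tin inside 80 mm across, wall 2.5 mm, rim 31 mm above its floor (71 mm above the bench); its floor is 40 mm above the bench
- tin5 (a point): centre of the inner floor of round open steel tin 5 of six on the rotor, 115 mm from the axis, 60 degrees apart, anticlockwise from above: tin inside 80 mm across, wall 2.5 mm, rim 31 mm above its floor (71 mm above the bench); its floor is 40 mm above the bench
- opening (a point): middle of the loading opening, level with the top of the cover (94 mm above the bench), 115 mm from the axis; a tin is lined up when its centre is straight below this point
- tray: small wooden tray with grey mesh floor, fixed, sloping 0.26 rad down towards its own -x. Origin at bench level under its middle; floor surface 45 mm above the bench there, rising along +x. 2 rows (x) by 3 (y) compartments, each about 86 x 90 mm, centred +-45 mm along the slope and at y = 0, +-94 mm; dividers 4 mm thick, 10 mm high; frame 14 mm thick, 14 mm high over the floor, outside 204 x 306 mm
- root0: dried root chunk 0: a cross-cut piece with bark-brown sides and pale cut faces, roughly round with a nine-sided uneven outline, 33 to 36 mm across and 28 mm tall, about 24 g. Origin at its middle, its z axis is the root's axis (square to the cut faces). It starts on a cut face in a compartment of the sloped tray, or is absent (None): 4 or 5 of the six are there
- root1: dried root chunk 1: a cross-cut piece with bark-brown sides and pale cut faces, roughly round with a nine-sided uneven outline, 33 to 36 mm across and 28 mm tall, about 24 g. Origin at its middle, its z axis is the root's axis (square to the cut faces). It starts on a cut face in a compartment of the sloped tray, or is absent (None): 4 or 5 of the six are there
- root2: dried root chunk 2: a cross-cut piece with bark-brown sides and pale cut faces, roughly round with a nine-sided uneven outline, 33 to 36 mm across and 28 mm tall, about 24 g. Origin at its middle, its z axis is the root's axis (square to the cut faces). It starts on a cut face in a compartment of the sloped tray, or is absent (None): 4 or 5 of the six are there
- root3: dried root chunk 3: a cross-cut piece with bark-brown sides and pale cut faces, roughly round with a nine-sided uneven outline, 33 to 36 mm across and 28 mm tall, about 24 g. Origin at its middle, its z axis is the root's axis (square to the cut faces). It starts on a cut face in a compartment of the sloped tray, or is absent (None): 4 or 5 of the six are there
- root4: dried root chunk 4: a cross-cut piece with bark-brown sides and pale cut faces, roughly round with a nine-sided uneven outline, 33 to 36 mm across and 28 mm tall, about 24 g. Origin at its middle, its z axis is the root's axis (square to the cut faces). It starts on a cut face in a compartment of the sloped tray, or is absent (None): 4 or 5 of the six are there
- root5: dried root chunk 5: a cross-cut piece with bark-brown sides and pale cut faces, roughly round with a nine-sided uneven outline, 33 to 36 mm across and 28 mm tall, about 24 g. Origin at its middle, its z axis is the root's axis (square to the cut faces). It starts on a cut face in a compartment of the sloped tray, or is absent (None): 4 or 5 of the six are there
- jar: bystander: closed sample jar 68 mm across, 95 mm high, origin under its middle; to be left alone
- brush: bystander: hand brush about 200 mm long lying on the bench, origin at the bench under it, x along its length; to be left alone
- spare_tins: bystander: two nested spare tins, 87 mm across, 52 mm high, origin under their middle; to be left alone
Mind the look-alikes: they are no part of the job. Leave any green, orange or pink look-alike of the root2 alone.

How it is judged:
By the outcome, as a careful person would: the job done as asked, in the order asked, and still so for the second after the job is handed in, with the robot touching nothing.
Of root0, root1, root2, root3, root4, root5 only 4 to 5 are there at a start; the rules pass over those that are not, and their reading is None.
At some moment in a run one of root0, root1, root2, root3, root4, root5 may be knocked a few centimetres aside while the robot is not near it.
Once in a run the grip may slacken for a moment while it holds something.
It also fails if it takes over 210 s, if anything falls off the work surface, if the arm or the gripper's body presses on something with over 40 N, if the wrist force passes 120 N, or if a joint passes its speed limit or range.

ROBOT

A 6-joint arm with a two-finger parallel gripper is mounted at the origin on the work surface. World frame = base frame: x ahead of the robot, y to its left, z up, the work surface at z = 0. Lengths are in m, angles in degrees, forces in N, time in s.
With the tool pointing down it reaches from about 0.225 to 0.875 m from the base axis. Payload 3.4 kg.
Tool frame: the origin (TCP) lies at the very end of the fingers, on their centre line; the grasp point (between the pads) lies 19 mm behind it; z points along the fingers, y is the direction in which the jaws open and shut (so a half turn about z gives the same grasp; the last joint's range is limited). The gripper opens to 85 mm and grips with 20 to 120 N. Pads are 22 mm wide; open, the fingers measure 114 mm over their backs; the gripper's body (76 mm by 85 mm) begins 54 mm behind the grasp point. The pads swing forward as they close: fully open they stand 13 mm farther back than shut.
Start: joints at [68.468, 15.808, 86.224, -0, 77.962, -6.933], TCP at [0.145, 0.556, 0.231] pointing down, gripper open.
Joint ranges: [-165.64, 165.64], [-43.16, 119.46], [12.63, 154.43], [-67.54, 247.53], [6.08, 155.33], [-154.97, 154.97]. Speed limits (degrees/s): [147.25, 147.25, 180, 180, 180, 180].

INTERFACE

Orientations are given as [roll, pitch, yaw] about the fixed x, y, z axes, in that order (R = Rz(yaw) Ry(pitch) Rx(roll)).
In Python, from workcell import sense, camera, calibration, finish_job gives the robot as it stands.
- The arm moves only by the shell command python3 -m jog 'ROWS' [OPENING] [FORCE]. ROWS is JSON, a list of rows, each a list of 2 entries, a list of its own where there are three numbers: the shift along the tool's x, y, z as a fraction of full scale, then the turn, a rotation vector about the tool's x, y, z as a fraction of full scale. In form: [[[x, y, z], [wx, wy, wz]], ...]. A call has 1 to 12 rows; each row shifts and turns the pose as measured when the row begins, along the tool's axes as they then stand; what a row does not reach is not made up. Full scale, the value 1, is 0.05 m for a shift and 0.15 rad for a turn. A row lasts 1/8 s, in which the tool goes at most 62.5 mm and 10.7 degrees, less where a joint would pass 70% of its speed; a pose out of reach is approached as far as the arm can. A call with a number of a shift or a turn outside -1 to 1 is refused whole. A call with a gripper value outside its range is refused whole. OPENING is the closure, from 0 (fully open) to 1 (shut), set as the call begins (- or left out, the last holds). The fingers move at their own pace and stop on an object; FORCE is the grip in N (left out, the last holds). Time passes only in rows, so rows that do not move let the fingers close. It gives the time, the measured TCP pose, the force and the opening at its end, in the units of the state.
- sense(): the state, without advancing time (a new reading comes with each control period).
- camera(name): name is "side" or "top"; returns the picture (480x640x3 uint8, blue, green, red); there is no depth.
- calibration(name): a dict with "camera_matrix" (3x3 intrinsics, pixels), "k1" (the pictures are not rectified: a ray, as slopes to the right and down, at radius r is drawn at 1 + k1 r^2 times it, then the intrinsics apply), "world_to_cam" (4x4, takes a point from world to camera coordinates). Camera axes: x right, y up, looking along -z (the intrinsics and any distortion apply to the point x, -y, -z); pixel columns grow to the right and rows downward; lengths in m; the calibration is good to about 2 mm. A picture is of the moment at which its call begins. calibration takes no time and is no camera call.
- finish_job(): hands the job in, once; it reports no verdict.
The state is a dict: "t": time; "joint_positions": joint angles; "qd": joint speeds; "joint_torque": joint torques, N m; "eef_pos": TCP position; "eef_rot": TCP orientation; "contact_force": force on the tool from outside, world axes, zero at the start; "torque": the same for the moment, N m; "opening": finger opening in m.
Only numpy, scipy, OpenCV 4.12 (cv2) and the standard library are available. Lean on these libraries where they do the work, as an engineer would, in place of code of your own. Each camera call takes 0.05 s, during which the arm holds its last target.

## Working session

There is one attempt and no reset: what is moved stays moved. The work goes in short steps, Python scripts to look and compute and a shell command to move; the robot and the scene stay as the last step left them, time stands still between calls to the robot, and variables do not carry over. Pictures are saved under pics/ and viewed, and the job is handed in when it is done.

```bash
mkdir -p pics; ls; python3 - <<'E'
from workcell import sense,camera,calibration
import cv2
print(sense())
for n in("top","side"):
    cv2.imwrite(f"pics/{n}0.png",camera(n)); c=calibration(n); print(n,c)
E
```

```text
pics
{'t': 0.0, 'joint_positions': array([ 6.84682623e+01,  1.58483725e+01,  8.62959693e+01,  1.40615894e-03,
        7.79602890e+01, -6.93179609e+00]), 'qd': array([ 0.01286502,  0.02025545, -0.00742648, -0.06445642,  0.06640834,
       -0.00388963]), 'joint_torque': array([-1.76458718e-03, -4.16787422e+01, -2.45813406e+01, -5.37989345e-04,
        1.12770501e-02, -2.21663532e-05]), 'eef_pos': array([0.14473356, 0.55594767, 0.23042701]), 'eef_rot': array([-1.79896300e+02, -1.39922926e-02,  1.65399751e+02]), 'contact_force': array([ 0.4141267 , -0.38135242, -0.65401175]), 'torque': array([-0.00274529,  0.01252661, -0.00400121]), 'opening': 0.08567678360383214}
top {'camera_matrix': array([[488.12155676,   0.        , 315.37783094],
       [  0.        , 488.12155676, 244.13140289],
       [  0.        ,   0.        ,   1.        ]]), 'k1': -0.008959882825773867, 'world_to_cam': array([[ 0.01929253, -0.99977344,  0.00899282, -0.01009549],
       [ 0.98925071,  0.02039193,  0.14480055, -0.57268219],
       [-0.14495113,  0.00610259,  0.98942   , -1.37690665],
       [ 0.        ,  0.        ,  0.        ,  1.        ]])}
side {'camera_matrix': array([[435.22267198,   0.        , 319.44771124],
       [  0.        , 435.22267198, 235.88477095],
       [  0.        ,   0.        ,   1.        ]]), 'k1': -0.048578723798157676, 'world_to_cam': array([[-0.99695113, -0.07684348,  0.01354721,  0.55963547],
       [ 0.05671746, -0.59442469,  0.80214863, -0.09266722],
       [-0.0535871 ,  0.80047134,  0.59697073, -1.01484147],
       [ 0.        ,  0.        ,  0.        ,  1.        ]])}
```

View pics/top0.png

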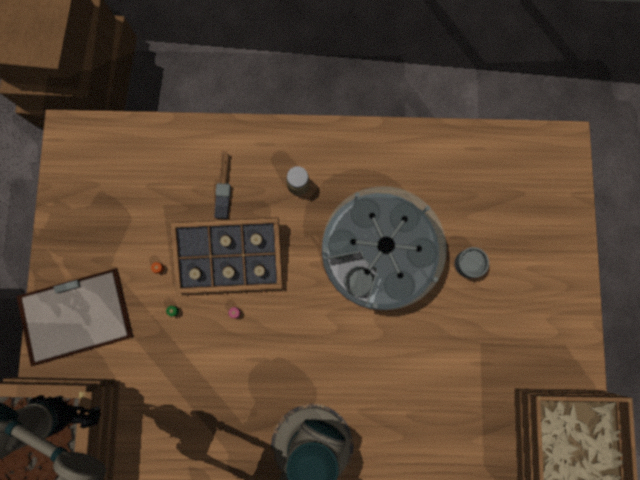

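View pics/side0.png

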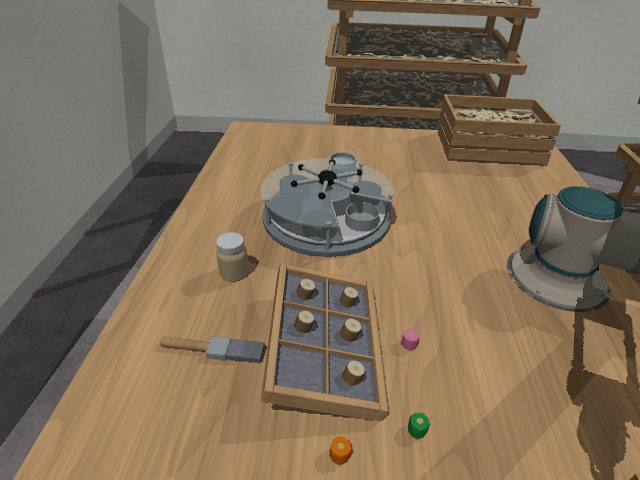

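Five chunks are present: top pixels about (226,241), (256,240), (195,273), (229,272) and (260,271). The carousel is around (385,247), with its opening lower left. Next I'll write helpers and zoom in.

```bash
cat > h.py <<'E'
import numpy as np,cv2
from workcell import sense,camera,calibration
C={n:calibration(n) for n in("top","side")}
def proj(n,P):
    c=C[n];P=np.atleast_2d(P);q=P@c["world_to_cam"][:3,:3].T+c["world_to_cam"][:3,3]
    s=np.c_[q[:,0]/-q[:,2],-q[:,1]/-q[:,2]];s=s*(1+c["k1"]*(s**2).sum(1,keepdims=True))
    K=c["camera_matrix"];return s*[K[0,0],K[1,1]]+K[:2,2]
def ray(n,uv):
    c=C[n];K=c["camera_matrix"];d=(np.array(uv,float)-K[:2,2])/[K[0,0],K[1,1]];s=d.copy()
    for _ in range(20): s=d/(1+c["k1"]*(s@s))
    R=c["world_to_cam"][:3,:3];t=c["world_to_cam"][:3,3]
    return -R.T@t, R.T@np.array([s[0],-s[1],-1])
def unz(n,uv,z):
    o,d=ray(n,uv);return o+d*(z-o[2])/d[2]
def tri(a,b):
    o1,d1=ray("top",a);o2,d2=ray("side",b)
    A=np.c_[d1,-d2];s=np.linalg.lstsq(A,o2-o1,rcond=None)[0]
    p,q=o1+d1*s[0],o2+d2*s[1];return (p+q)/2,np.linalg.norm(p-q)
def crop(im,x0,y0,x1,y1,name,k):
    cv2.imwrite("pics/"+name,cv2.resize(im[y0:y1,x0:x1],None,fx=k,fy=k,interpolation=cv2.INTER_CUBIC))
E
python3 - <<'E'
from h import *
t=cv2.imread("pics/top0.png");s=cv2.imread("pics/side0.png")
crop(t,310,180,460,320,"c1.png",4);crop(t,160,210,300,310,"c2.png",5);crop(s,250,140,410,260,"c3.png",5);crop(s,250,255,400,420,"c4.png",3.6)
E
```

```text
(no output)
```

View pics/c1.png

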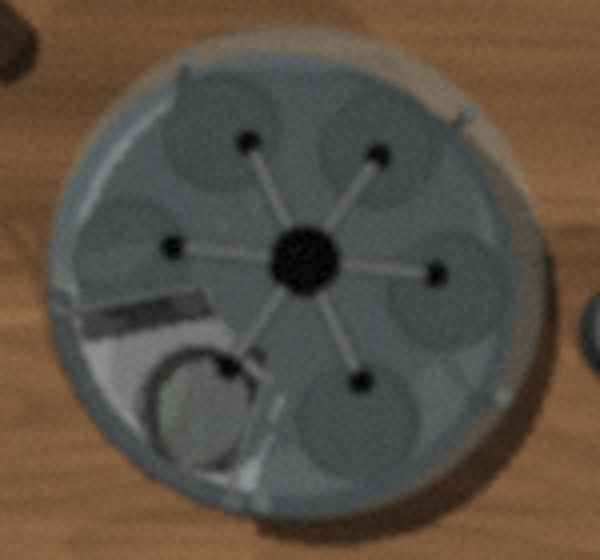

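View pics/c2.png

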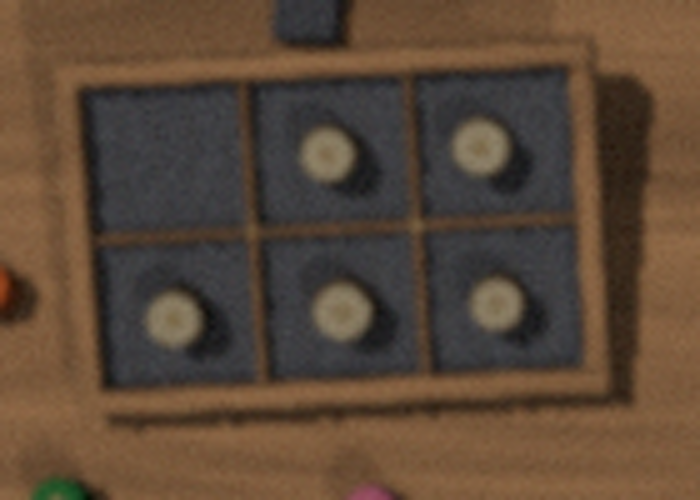

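View pics/c3.png

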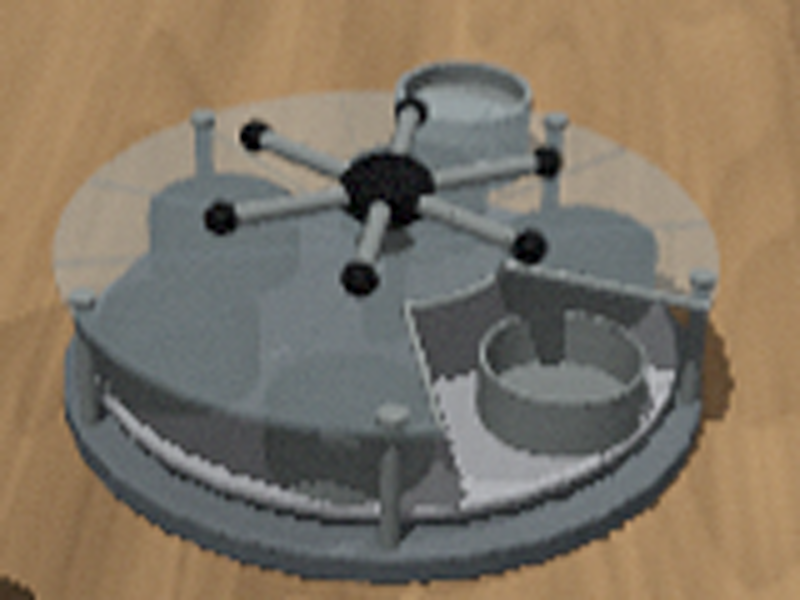

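View pics/c4.png

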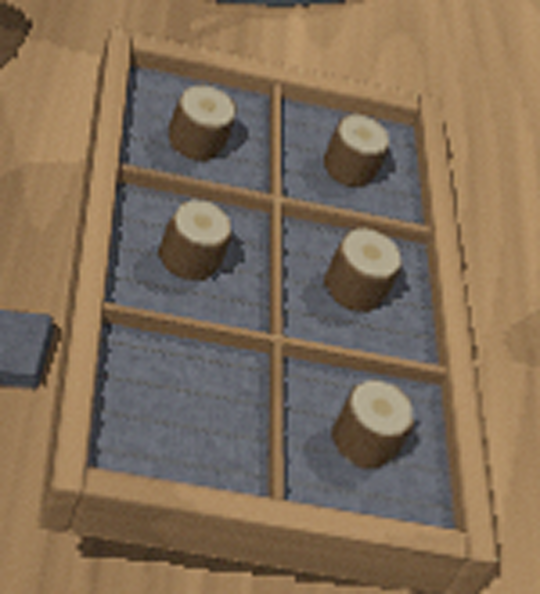

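```bash
python3 - <<'E'
from h import *
T=lambda x,y:(310+x/4-.375,180+y/4-.375);S=lambda x,y:(250+x/5-.4,140+y/5-.4)
print("hub",unz("top",T(305,260),.139),unz("side",S(388,183),.135))
c=[]
for n,f,L in(("top",T,[(249,142),(377,155),(436,273),(361,381),(229,367),(172,246)]),("side",S,[(255,136),(410,112),(547,160),(528,247),(360,278),(220,217)])):
    B=np.array([unz(n,f(*p),.124)[:2] for p in L]);m=B.mean(0);print(n,m,np.hypot(*(B-m).T),np.degrees(np.arctan2(*(B-m).T[::-1])))
    c.append(m)
m=(c[0]+c[1])/2
for p in[(408,305),(505,265),(440,430),(690,302)]:
    q=unz("side",S(*p),.094)[:2]-m;print("open",np.hypot(*q),np.degrees(np.arctan2(q[1],q[0])))
for p in[(208,293),(62,310),(268,355),(255,510)]:
    q=unz("top",T(*p),.094)[:2]-m;print("openT",np.hypot(*q),np.degrees(np.arctan2(q[1],q[0])))
# posts top
for p in[(203,118),(556,122),(700,280),(393,412),(83,300)]:
    q=unz("side",S(*p),.098)[:2]-m;print("post",np.hypot(*q),np.degrees(np.arctan2(q[1],q[0])))
U=lambda x,y:(160+x/5-.4,210+y/5-.4);V=lambda x,y:(250+x/3.6-.4,255+y/3.6-.4)
for a,b in(((327,153),(200,222)),((481,147),(207,106)),((175,319),(379,405)),((343,311),(369,253)),((497,303),(361,133))):
    print("chunk top",tri(U(*a),V(*b)))
for a,b in(((80,88),(92,470)),((572,68),(135,68)),((105,388),(462,527)),((582,368),(420,108)),((252,233),(278,343)),((418,225),(280,203))):
    print("tray",tri(U(*a),V(*b)))
E
```

```text
hub [ 0.56110371 -0.18900959  0.139     ] [ 0.55696609 -0.17567504  0.135     ]
top [ 0.56329997 -0.1906412 ] [0.09001721 0.08993415 0.09077267 0.09083979 0.09036229 0.090921  ] [  24.93372988  -34.22744528  -94.49640974 -154.84936222  145.51989861
   85.04967651]
side [ 0.55824366 -0.18933525] [0.08990223 0.08787923 0.09168333 0.08978662 0.08965256 0.09004833] [ -34.52281424  -94.76554597 -154.14821421  144.85982691   85.34351245
   24.58798711]
open 0.06668758064376748 105.6116406200666
open 0.06875131835547678 162.6458901578018
open 0.17523363667928293 102.7256410863604
open 0.1661669508903841 163.50017690024714
openT 0.06447081958900669 105.91390148665832
openT 0.16680671468452976 100.95584392650397
openT 0.0635177262625666 161.6500216699972
openT 0.1698703539492435 170.23697497233604
post 0.1611618621443141 -47.28042730635188
post 0.1626064461450047 -124.28015276960863
post 0.1677837301173018 169.034530115453
post 0.16509870452075512 95.70340847980752
post 0.164733881317122 29.756604035756876
chunk top (array([0.57065877, 0.25658786, 0.08354112]), np.float64(0.003827231301137204
[... 178 characters left out ...]
6713))
chunk top (array([0.48389097, 0.24787469, 0.05924077]), np.float64(0.0034676332630049606))
chunk top (array([0.49004537, 0.16043726, 0.06028597]), np.float64(0.003628043517649981))
tray (array([0.60480708, 0.39977417, 0.07653268]), np.float64(0.0065390317269272795))
tray (array([0.624355  , 0.12159779, 0.06398158]), np.float64(0.0069507648524452575))
tray (array([0.43818854, 0.38717325, 0.03481018]), np.float64(0.0047405876396239095))
tray (array([0.45522216, 0.11271821, 0.0379591 ]), np.float64(0.004273492491417708))
tray (array([0.52779236, 0.30338863, 0.05149323]), np.float64(0.004579058657341723))
tray (array([0.53358381, 0.20849483, 0.05076734]), np.float64(0.006312001667469301))
```

Measurements agree with the sizes given: ball radius 90 mm, and chunk top heights of 83 and 60 mm match what I expected. The star centre is about (0.561,-0.190). The opening points to about 133.3° and the nearest spoke to 145.25°, so I need about 12° clockwise first. I'll plan those moves now.

```bash
cat >> h.py <<'E'
from scipy.spatial.transform import Rotation as Ro
def tgt(yaw,tilt=0):  # tool down; tilt about tool y
    return Ro.from_euler("xyz",[180,0,yaw],degrees=True)*Ro.from_euler("y",tilt,degrees=True)
def plan(pts,cur=None):
    """pts: list of (pos, Rotation, n rows). prints rows"""
    s=sense();p=np.array(s["eef_pos"]);R=Ro.from_euler("xyz",s["eef_rot"],degrees=True)
    out=[]
    for q,Q,n in pts:
        q=np.array(q);rv=(R.inv()*Q).as_rotvec()
        if n is None: n=int(np.ceil(max(np.abs(q-p).max()/.045,np.linalg.norm(q-p)/.055,np.abs(rv).max()/.14)))or 1
        p0,R0=p,R
        for i in range(n):
            f=(i+1)/n;pn=p0+(q-p0)*f;Rn=R0*Ro.from_rotvec(rv*f)
            d=R.inv().apply(pn-p)/.05;w=(R.inv()*Rn).as_rotvec()/.15
            out.append([[round(float(v),2)+0. for v in d],[round(float(v),2)+0. for v in w]]);p,R=pn,Rn
    for i in range(0,len(out),12): print(str(out[i:i+12]).replace(" ",""))
CC=np.array([.5607,-.190]);OA=133.3
def pol(r,a,z): a=np.radians(a);return [CC[0]+r*np.cos(a),CC[1]+r*np.sin(a),z]
E
python3 -c "
from h import *
plan([(pol(.075,145,.2),tgt(145),None)])"
```

```text
[[[-0.65,-0.74,0.04],[0.0,0.0,0.15]],[[-0.67,-0.72,0.04],[0.0,0.0,0.15]],[[-0.68,-0.71,0.04],[0.0,0.0,0.15]],[[-0.7,-0.69,0.04],[0.0,0.0,0.15]],[[-0.71,-0.68,0.04],[0.0,0.0,0.15]],[[-0.73,-0.66,0.04],[0.0,0.0,0.15]],[[-0.74,-0.65,0.04],[0.0,0.0,0.15]],[[-0.76,-0.63,0.04],[0.0,0.0,0.15]],[[-0.77,-0.61,0.04],[0.0,0.0,0.15]],[[-0.78,-0.59,0.04],[0.0,0.0,0.15]],[[-0.8,-0.58,0.04],[0.0,0.0,0.15]],[[-0.81,-0.56,0.04],[0.0,0.0,0.15]]]
[[[-0.82,-0.54,0.04],[0.0,0.0,0.15]],[[-0.83,-0.52,0.04],[0.0,0.0,0.15]],[[-0.85,-0.5,0.04],[0.0,0.0,0.15]],[[-0.86,-0.48,0.04],[0.0,0.0,0.15]]]
```

```bash
python3 -m jog '[[[-0.65,-0.74,0],[0,0,0.15]],[[-0.67,-0.72,0],[0,0,0.15]],[[-0.68,-0.71,0],[0,0,0.15]],[[-0.7,-0.69,0],[0,0,0.15]],[[-0.71,-0.68,0],[0,0,0.15]],[[-0.73,-0.66,0],[0,0,0.15]],[[-0.74,-0.65,0],[0,0,0.15]],[[-0.76,-0.63,0],[0,0,0.15]],[[-0.77,-0.61,0],[0,0,0.15]],[[-0.78,-0.6,0],[0,0,0.15]],[[-0.8,-0.58,0],[0,0,0.15]],[[-0.8,-0.56,0],[0,0,0.15]]]' 0.42 40
python3 -c "
from h import *
plan([(pol(.075,145,.2),tgt(145),None)])"
```

```text
t: 1.6
eef_pos: [0.413, 0.0137, 0.2281]
eef_rot: [-179.8, 0.1, 149.9]
contact_force: [1.2, -0.1, 0.3]
opening: 0.0497
[[[-0.78,-0.48,0.14],[-0.01,0.0,0.14]],[[-0.79,-0.46,0.14],[-0.01,0.0,0.14]],[[-0.8,-0.44,0.14],[-0.01,0.0,0.14]],[[-0.81,-0.43,0.14],[-0.01,0.0,0.14]]]
```

```bash
python3 -m jog '[[[-0.78,-0.48,0.14],[0,0,0.14]],[[-0.8,-0.46,0.14],[0,0,0.14]],[[-0.8,-0.44,0.14],[0,0,0.14]],[[-0.81,-0.43,0.14],[0,0,0.14]],[[0,0,0],[0,0,0]]]'
python3 - <<'E'
from h import *
plan([(pol(.075,145,.16),tgt(145),None)])
for n in("top","side"): cv2.imwrite(f"pics/{n}1.png",camera(n))
t=cv2.imread("pics/top1.png");s=cv2.imread("pics/side1.png")
crop(t,300,150,460,290,"d1.png",4);crop(s,250,100,410,240,"d2.png",4)
p=sense()["eef_pos"];print(p,proj("top",p),proj("side",p))
E
```

```text
t: 2.22
eef_pos: [0.5027, -0.1567, 0.198]
eef_rot: [-179.8, -0.0, 144.5]
contact_force: [0.1, 1.1, -0.5]
opening: 0.0495
[[[0.17,0.12,0.76],[-0.02,0.0,-0.05]]]
[ 0.5011956  -0.15387854  0.19847796] [[375.77581085 264.08431896]] [[350.37120075 158.47888664]]
```

View pics/d1.png

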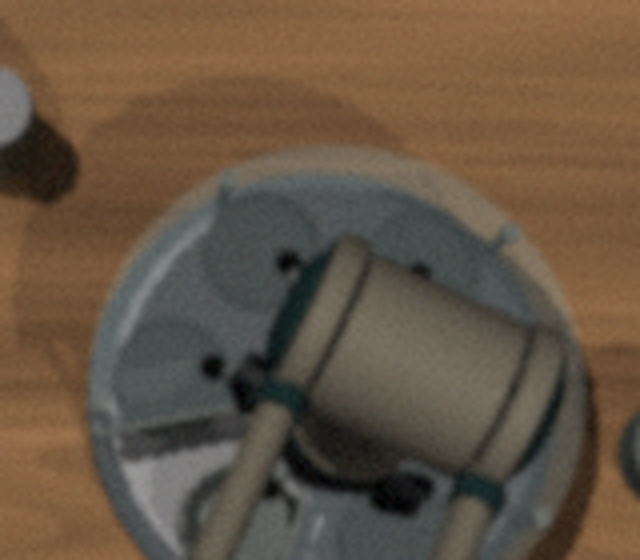

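View pics/d2.png

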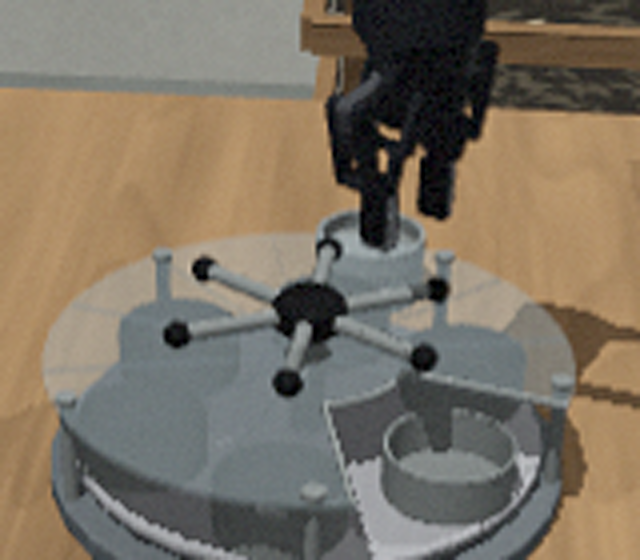

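The side picture shows fingertips at (345,161) and (359,154), midway within about 1.5 px of the predicted TCP. That suggests the side camera reads x slightly low, so I'll take the centre x as 0.562. Next I lower astride the spoke.

```bash
sed -i 's/CC=np.array(\[.5607/CC=np.array([.562/' h.py
python3 -c "
from h import *
plan([(pol(.075,145.3,.15),tgt(145.3),2),(pol(.075,145.3,.104),tgt(145.3),2)])"
```

```text
[[[0.04,0.05,0.48],[-0.01,-0.01,-0.04]],[[0.04,0.05,0.48],[-0.01,-0.01,-0.04]],[[0.0,0.0,0.46],[0.0,0.0,0.0]],[[0.0,0.0,0.46],[0.0,0.0,0.0]]]
```

```bash
python3 -m jog '[[[0.04,0.05,0.48],[0,0,-0.04]],[[0.04,0.05,0.48],[0,0,-0.04]],[[0,0,0.46],[0,0,0]],[[0,0,0.46],[0,0,0]],[[0,0,0],[0,0,0]]]'
cat >> h.py <<'E'
def arc(r,a1,z,n):
    s=sense();p=s["eef_pos"];d=p[:2]-CC;a0=np.degrees(np.arctan2(d[1],d[0]));print("now r,a",np.hypot(*d),a0,"yaw",s["eef_rot"][2])
    plan([(pol(r,a0+(a1-a0)*(i+1)/n,z),tgt(a0+(a1-a0)*(i+1)/n),1) for i in range(n)])
E
python3 -c "
from h import *
import math
off=math.degrees(math.asin((.0248-.0055)/.075));print(off)
arc(.075,133.3-off,.104,7)"
```

```text
t: 2.95
eef_pos: [0.4975, -0.1405, 0.1043]
eef_rot: [-180.0, -0.1, 145.8]
contact_force: [0.5, -0.4, 0.3]
opening: 0.0495
14.911890218957787
now r,a 0.081362382586743 142.50053416536647 yaw 145.75473632161345
[[[-0.13,0.08,0.0],[0.0,-0.02,0.78]],[[0.0,0.09,0.0],[0.0,0.0,0.4]],[[0.0,0.09,0.0],[0.0,0.0,0.4]],[[0.0,0.09,0.0],[0.0,0.0,0.4]],[[0.0,0.09,0.0],[0.0,0.0,0.4]],[[0.0,0.09,0.0],[0.0,0.0,0.4]],[[0.0,0.09,0.0],[0.0,0.0,0.4]]]
```

```bash
python3 -c "
from h import *
arc(.068,119.7,.104,8)"
```

```text
now r,a 0.081362382586743 142.50053416536647 yaw 145.75473632161345
[[[-0.27,0.05,0.0],[0.0,-0.02,0.71]],[[0.0,0.07,0.0],[0.0,0.0,0.33]],[[0.0,0.07,0.0],[0.0,0.0,0.33]],[[0.0,0.07,0.0],[0.0,0.0,0.33]],[[0.0,0.07,0.0],[0.0,0.0,0.33]],[[0.0,0.07,0.0],[0.0,0.0,0.33]],[[0.0,0.07,0.0],[0.0,0.0,0.33]],[[0.0,0.07,0.0],[0.0,0.0,0.33]]]
```

```bash
python3 -m jog '[[[-0.27,0.05,0],[0,0,0.7]],[[0,0.07,0],[0,0,0.33]],[[0,0.07,0],[0,0,0.33]],[[0,0.07,0],[0,0,0.33]],[[0,0.07,0],[0,0,0.33]],[[0,0.07,0],[0,0,0.33]],[[0,0.07,0],[0,0,0.33]],[[0,0.07,0],[0,0,0.33]],[[0,0,0],[0,0,0]]]'
python3 -c "
from h import *
arc(.068,119.7,.104,3)
cv2.imwrite('pics/s2.png',camera('side'));s=cv2.imread('pics/s2.png')
crop(s,250,140,410,260,'e1.png',5)"
```

```text
t: 4.08
eef_pos: [0.528, -0.1296, 0.115]
eef_rot: [-179.8, 0.8, 119.8]
contact_force: [0.1, -0.7, 0.4]
opening: 0.0494
now r,a 0.06931546044999906 119.39954695671715 yaw 119.83025320166283
[[[-0.02,0.0,0.22],[-0.02,0.09,0.04]],[[0.0,0.0,0.0],[0.0,0.0,-0.01]],[[0.0,0.0,0.0],[0.0,0.0,-0.01]]]
```

View pics/e1.png

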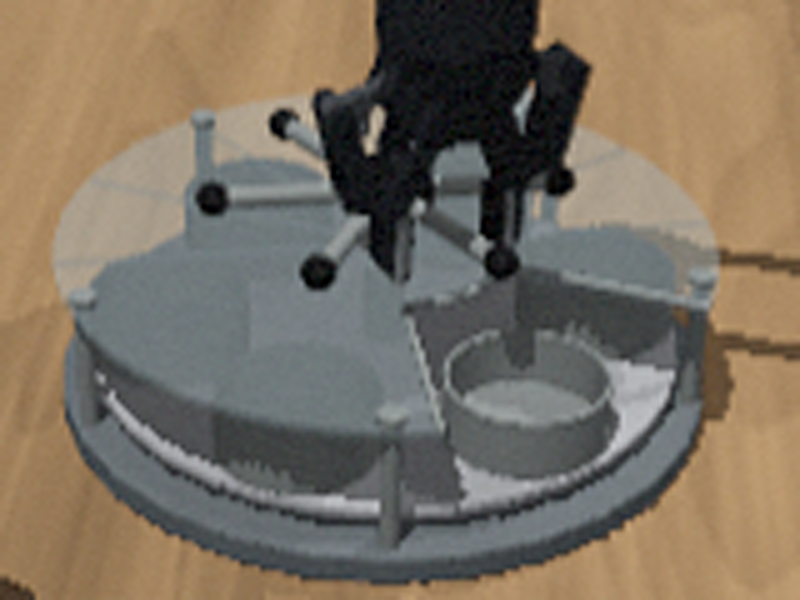

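```bash
cat >> h.py <<'E'
def star(n,L,f):
    # fit phase (mod 60) with known geometry; also free centre
    from scipy.optimize import least_squares
    px=np.array([f(*p) for p in L])
    def res(v,full=False):
        P=np.array([[v[1]+.09*np.cos(np.radians(v[0]+60*k)),v[2]+.09*np.sin(np.radians(v[0]+60*k)),.124] for k in range(6)])
        q=proj(n,P);D=np.linalg.norm(px[:,None]-q[None],axis=2);j=D.argmin(1)
        return (px-q[j]).ravel()
    best=min((least_squares(res,[a,CC[0],CC[1]]) for a in range(0,60,15)),key=lambda r:r.cost)
    print(n,"phase",best.x[0]%60,"ctr",best.x[1:],"cost",best.cost, "spoke near opening err",((best.x[0]-OA+30)%60)-30)
E
python3 -c "
from h import *
S=lambda x,y:(250+x/5-.4,140+y/5-.4)
star('side',[(212,198),(283,124),(317,272),(502,262),(560,180)],S)
star('side',[(255,136),(410,112),(547,160),(528,247),(360,278),(220,217)],S)
star('top',[(249,142),(377,155),(436,273),(361,381),(229,367),(172,246)],lambda x,y:(310+x/4-.375,180+y/4-.375))
for p in[(408,305),(505,265),(440,430),(690,302)]:
    q=unz('side',S(*p),.094)[:2]-[.5583,-.1893];print('open',np.hypot(*q),np.degrees(np.arctan2(q[1],q[0])))
"
```

```text
side phase 11.899179661310768 ctr [ 0.55807312 -0.18896098] cost 0.2054770357201646 spoke near opening err -1.4008203386892433
side phase 25.18352577716431 ctr [ 0.5582517  -0.18937659] cost 0.24912386623921795 spoke near opening err 11.883525777164294
top phase 25.323277492859233 ctr [ 0.56328681 -0.19064186] cost 0.23886929020792003 spoke near opening err 12.023277492859222
open 0.06539640152319494 103.68781157134244
open 0.06618678834202402 162.57630273515355
open 0.17403248551389255 101.98173939343657
open 0.16360146403395384 163.48541877777734
```

The side picture fit puts the spoke at 131.9° against an opening of about 133°, so a tin is lined up within about 1°. Now I go for the first chunk (0.576,0.170).

```bash
cat >> h.py <<'E'
OA=133.0
TY=-176.5;TL=-14.9
CH={"A":(.5759,.1701,.0835),"B":(.5707,.2566,.0835),"C":(.4900,.1604,.0604),"D":(.4839,.2479,.0604),"E":(.4774,.3427,.0604)}
def nrm(): 
    return -tgt(TY,TL).apply([0,0,1])
def chunk(k,d,n=None): # d: TCP depth below the chunk's top face, m (neg = above)
    return (np.array(CH[k])-d*nrm(),tgt(TY,TL),n)
E
python3 -c "
from h import *
print(nrm())
p=sense()['eef_pos']
plan([([p[0],p[1],.2],tgt(119.8),2),chunk('A',-.07),])"
```

```text
[-0.25665319 -0.01569758  0.96637608]
[[[-0.01,0.0,-0.85],[-0.01,0.05,0.0]],[[-0.01,0.0,-0.85],[-0.01,0.05,0.0]],[[0.61,0.44,0.12],[-0.12,-0.19,-0.92]],[[0.55,0.51,0.11],[-0.12,-0.19,-0.92]],[[0.48,0.58,0.11],[-0.12,-0.19,-0.92]],[[0.39,0.64,0.11],[-0.12,-0.19,-0.92]],[[0.31,0.69,0.11],[-0.12,-0.19,-0.92]],[[0.21,0.72,0.11],[-0.12,-0.19,-0.92]],[[0.11,0.74,0.12],[-0.12,-0.19,-0.92]],[[0.01,0.75,0.13],[-0.12,-0.19,-0.92]]]
```

```bash
python3 -m jog '[[[0,0,-0.85],[0,0.05,0]],[[0,0,-0.85],[0,0.05,0]],[[0.61,0.44,0.12],[-0.12,-0.19,-0.92]],[[0.55,0.51,0.11],[-0.12,-0.19,-0.92]],[[0.48,0.58,0.11],[-0.12,-0.19,-0.92]],[[0.39,0.64,0.11],[-0.12,-0.19,-0.92]],[[0.31,0.69,0.11],[-0.12,-0.19,-0.92]],[[0.21,0.72,0.11],[-0.12,-0.19,-0.92]],[[0.11,0.74,0.12],[-0.12,-0.19,-0.92]],[[0,0.75,0.13],[-0.12,-0.19,-0.92]],[[0,0,0],[0,0,0]]]' 0.35
python3 -c "
from h import *
plan([chunk('A',-.02),chunk('A',.025,2)])
s=camera('side');t=camera('top');cv2.imwrite('pics/s3.png',s);cv2.imwrite('pics/t3.png',t)
crop(s,250,120,450,420,'f1.png',2);crop(t,310,180,460,320,'f2.png',4)"
```

```text
t: 5.5
eef_pos: [0.553, 0.1849, 0.1642]
eef_rot: [179.8, 15.7, -174.0]
contact_force: [1.3, -0.2, 0.0]
opening: 0.0555
[[[0.01,-0.17,0.63],[0.05,0.05,0.14]],[[0.0,-0.17,0.64],[0.05,0.05,0.14]],[[0.0,0.0,0.45],[0.0,0.0,0.0]],[[0.0,0.0,0.45],[0.0,0.0,0.0]]]
```

View pics/f1.png

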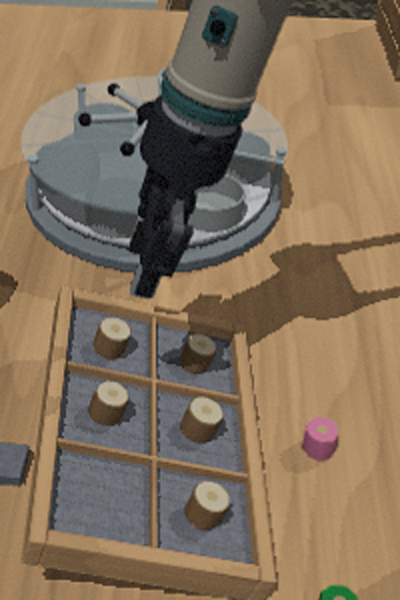

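View pics/f2.png

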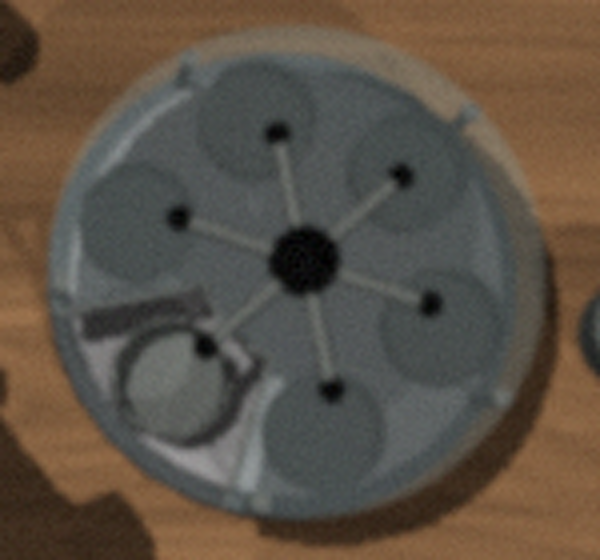

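The side view shows all five chunks in place, and the top view shows the tin centred in the opening at (355,275). The next call lowers and grasps.

```bash
python3 -m jog '[[[0,-0.17,0.63],[0.05,0.05,0.14]],[[0,-0.17,0.64],[0.05,0.05,0.14]],[[0,0,0.45],[0,0,0]],[[0,0,0.45],[0,0,0]],[[0,0,0],[0,0,0]]]'
python3 -c "
from h import *
plan([star_ for star_ in [chunk('A',.025,1)]])
star('top',[(278,132),(402,175),(431,303),(331,390),(205,346),(178,217)],lambda x,y:(310+x/4-.375,180+y/4-.375))"
```

```text
t: 6.22
eef_pos: [0.5881, 0.1622, 0.0617]
eef_rot: [-179.9, 15.2, -177.3]
contact_force: [0.1, 0.6, -1.0]
opening: 0.0554
[[[0.12,0.17,0.02],[-0.04,0.03,-0.1]]]
top phase 11.805648974659078 ctr [ 0.5633994  -0.19075412] cost 0.39618499922120937 spoke near opening err -1.1943510253409215
```

```bash
python3 -m jog '[[[0.12,0.17,0],[0,0,-0.1]],[[0,0,0],[0,0,0]]]'
python3 -c "
from h import *
plan([chunk('A',.025,1)])
s=camera('side');crop(s,300,220,420,330,'g1.png',5)"
```

```text
t: 6.48
eef_pos: [0.5825, 0.1701, 0.0621]
eef_rot: [-179.7, 15.3, -176.5]
contact_force: [0.1, -0.3, 0.5]
opening: 0.0555
[[[0.02,0.01,0.05],[-0.04,0.05,0.0]]]
```

View pics/g1.png

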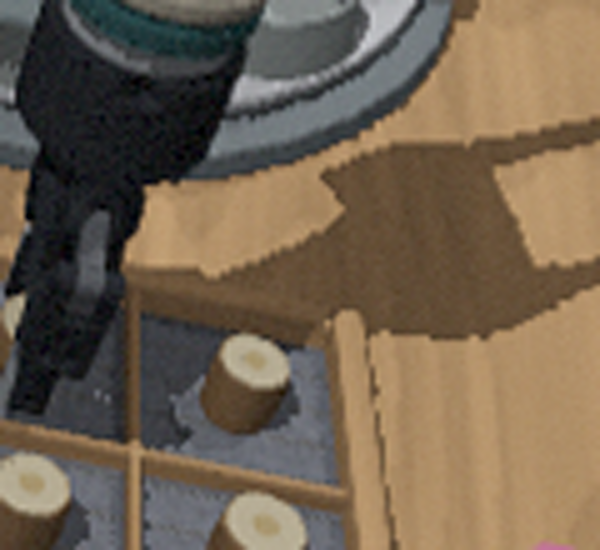

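The fingers straddle the chunk, so I close.

```bash
python3 -m jog '[[[0,0,0.04],[0,0,0]],[[0,0,0],[0,0,0]],[[0,0,0],[0,0,0]],[[0,0,0],[0,0,0]]]' 1 50
python3 -m jog '[[[0,0,-0.8],[0,0,0]],[[0,0,-0.8],[0,0,0]],[[0,0,0],[0,0,0]]]'
python3 -c "
from h import *
p=sense()['eef_pos']
plan([([.5,0.02,.18],tgt(150,-5),None),(pol(.122,OA,.15),tgt(OA),None)])
s=camera('side');crop(s,250,180,420,330,'g2.png',4)"
```

```text
t: 7.02
eef_pos: [0.5843, 0.1705, 0.0622]
eef_rot: [-179.7, 15.6, -176.5]
contact_force: [0.2, -1.9, -0.3]
opening: 0.0319
t: 7.4
eef_pos: [0.5621, 0.1694, 0.14]
eef_rot: [-179.7, 15.4, -176.5]
contact_force: [-0.1, 0.3, 0.1]
opening: 0.032
[[[0.23,-0.58,-0.23],[0.13,0.24,0.77]],[[0.17,-0.61,-0.21],[0.13,0.24,0.77]],[[0.11,-0.63,-0.19],[0.13,0.24,0.77]],[[0.04,-0.64,-0.18],[0.13,0.24,0.77]],[[-0.03,-0.65,-0.16],[0.13,0.24,0.77]],[[-0.26,-0.77,0.22],[0.03,0.19,0.66]],[[-0.34,-0.74,0.22],[0.03,0.19,0.66]],[[-0.42,-0.7,0.21],[0.03,0.19,0.66]]]
```

View pics/g2.png

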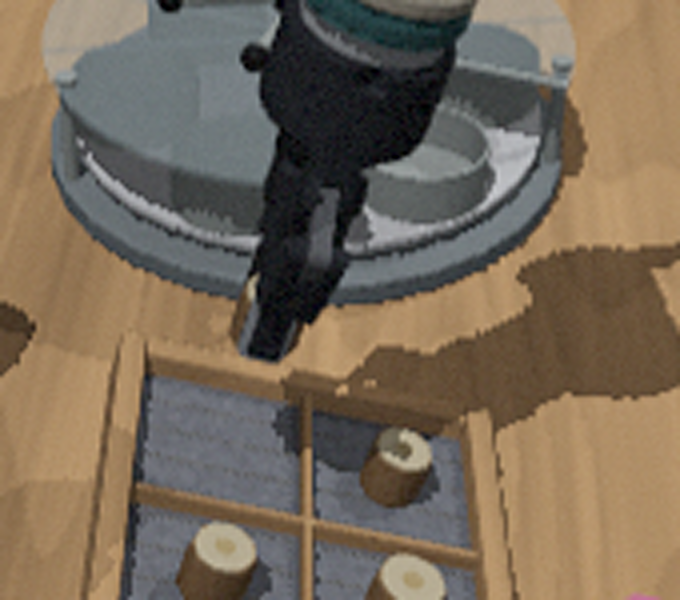

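```bash
python3 -m jog '[[[0.23,-0.58,-0.23],[0.13,0.24,0.77]],[[0.17,-0.61,-0.21],[0.13,0.24,0.77]],[[0.1,-0.63,-0.2],[0.13,0.24,0.77]],[[0.04,-0.64,-0.18],[0.13,0.24,0.77]],[[-0.03,-0.65,-0.16],[0.13,0.24,0.77]],[[-0.26,-0.77,0.22],[0.03,0.19,0.66]],[[-0.34,-0.74,0.22],[0.03,0.19,0.66]],[[-0.42,-0.7,0.2],[0.03,0.19,0.66]],[[0,0,0],[0,0,0]]]'
python3 -c "
from h import *
plan([(pol(.122,OA,.11),tgt(OA),1),(pol(.122,OA,.07),tgt(OA),1)])"
```

```text
t: 8.57
eef_pos: [0.4663, -0.1082, 0.1371]
eef_rot: [-178.7, -1.5, 131.3]
contact_force: [-0.0, -0.7, -0.3]
opening: 0.0318
[[[-0.07,0.3,0.53],[-0.14,-0.17,-0.2]],[[0.0,0.0,0.8],[0.0,0.0,0.0]]]
```

```bash
python3 -m jog '[[[-0.07,0.3,0.2],[-0.14,-0.17,-0.2]],[[0,0,0],[0,0,0]]]'
python3 -c "
from h import *
plan([(pol(.122,OA,.07),tgt(OA),2)])"
```

```text
t: 8.82
eef_pos: [0.4786, -0.1002, 0.1242]
eef_rot: [-179.9, -0.3, 133.0]
contact_force: [0.2, 0.3, 0.2]
opening: 0.0319
[[[-0.01,0.0,0.54],[-0.01,-0.02,0.0]],[[-0.01,0.0,0.54],[-0.01,-0.02,0.0]]]
```

```bash
python3 -m jog '[[[0,0,0.54],[0,0,0]],[[0,0,0.5],[0,0,0]],[[0,0,0],[0,0,0]]]'
python3 -c "
from h import *
plan([(pol(.122,OA,.068),tgt(OA),1)])
s=camera('side');crop(s,250,140,410,260,'g3.png',5)"
```

```text
t: 9.2
eef_pos: [0.4783, -0.0982, 0.0712]
eef_rot: [-179.9, -0.3, 133.2]
contact_force: [0.0, -0.1, -0.4]
opening: 0.0319
[[[-0.04,-0.03,0.06],[-0.02,-0.04,0.02]]]
```

View pics/g3.png

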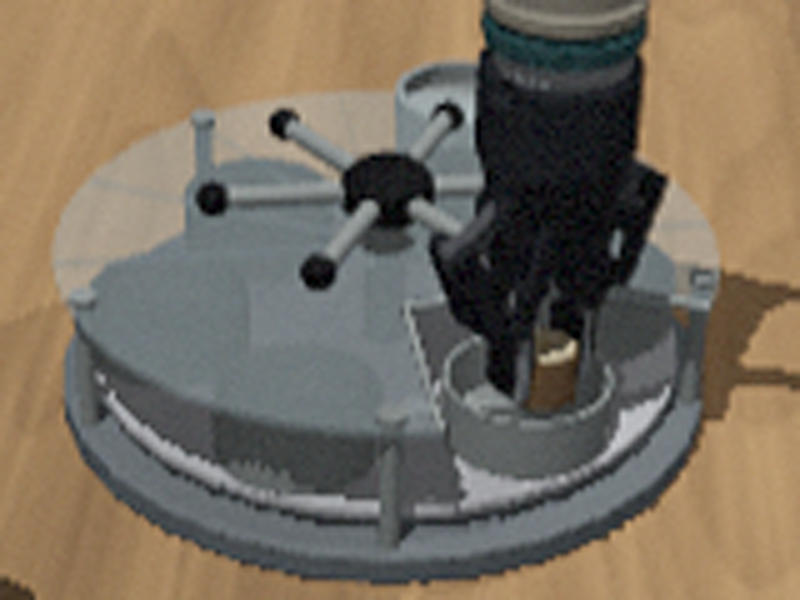

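The chunk hangs over the middle of the tin. I release, rise and shift inward astride the spoke.

```bash
python3 -m jog '[[[0,0,0.04],[0,0,0]],[[0,0,0],[0,0,0]],[[0,0,0],[0,0,0]],[[0,0,-0.7],[0,0,0]],[[0,0,-0.8],[0,0,0]],[[0,0,-0.6],[0,0,0]]]' 0.42
python3 -c "
from h import *
plan([(pol(.068,132.,.165),tgt(132.),2),(pol(.068,132,.104),tgt(132),2)])
s=camera('side');crop(s,250,140,410,260,'g4.png',5)"
```

```text
t: 10.0
eef_pos: [0.4795, -0.0985, 0.1794]
eef_rot: [-179.9, -0.2, 133.2]
contact_force: [0.1, 0.0, -0.1]
opening: 0.0496
[[[-0.55,-0.01,0.14],[0.0,-0.01,0.07]],[[-0.55,-0.01,0.14],[0.0,-0.01,0.07]],[[0.0,0.0,0.61],[0.0,0.0,0.0]],[[0.0,0.0,0.61],[0.0,0.0,0.0]]]
```

View pics/g4.png

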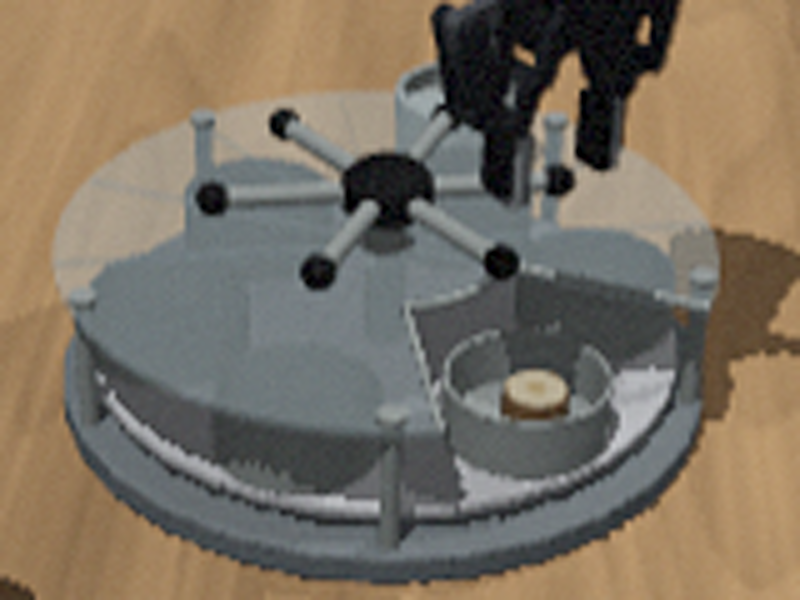

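The chunk stands upright in the tin. The next move goes astride the spoke.

```bash
python3 -m jog '[[[-0.55,0,0.1],[0,0,0.07]],[[-0.55,0,0.1],[0,0,0.07]],[[0,0,0],[0,0,0]],[[0,0,0.6],[0,0,0]],[[0,0,0.5],[0,0,0]],[[0,0,0],[0,0,0]]]'
python3 -c "
from h import *
arc(.068,73-12.5,.106,12)"
```

```text
t: 10.8
eef_pos: [0.5203, -0.1395, 0.1213]
eef_rot: [179.7, 0.5, 132.0]
contact_force: [0.1, -0.2, 0.3]
opening: 0.0497
now r,a 0.06547589234220229 129.55461163101 yaw 131.98132111755226
[[[0.04,0.14,0.31],[0.04,0.05,0.95]],[[-0.01,0.14,0.0],[0.0,0.0,0.67]],[[-0.01,0.14,0.0],[0.0,0.0,0.67]],[[-0.01,0.14,0.0],[0.0,0.0,0.67]],[[-0.01,0.14,0.0],[0.0,0.0,0.67]],[[-0.01,0.14,0.0],[0.0,0.0,0.67]],[[-0.01,0.14,0.0],[0.0,0.0,0.67]],[[-0.01,0.14,0.0],[0.0,0.0,0.67]],[[-0.01,0.14,0.0],[0.0,0.0,0.67]],[[-0.01,0.14,0.0],[0.0,0.0,0.67]],[[-0.01,0.14,0.0],[0.0,0.0,0.67]],[[-0.01,0.14,0.0],[0.0,0.0,0.67]]]
```

```bash
python3 -m jog '[[[0.04,0,0.33],[0.04,0.05,0]],[[0,0.14,0.02],[0,0,0.8]],[[-0.01,0.14,0.02],[0,0,0.67]],[[-0.01,0.14,0.02],[0,0,0.67]],[[-0.01,0.14,0.02],[0,0,0.67]],[[-0.01,0.14,0.02],[0,0,0.67]],[[-0.01,0.14,0.02],[0,0,0.67]],[[-0.01,0.14,0.02],[0,0,0.67]],[[0,0,0],[0,0,0]]]'
python3 -c "
from h import *
arc(.068,73-12.5,.106,4)"
```

```text
t: 11.92
eef_pos: [0.5563, -0.1243, 0.0995]
eef_rot: [-179.1, 0.7, 89.7]
contact_force: [-0.5, -0.7, -0.1]
opening: 0.0498
now r,a 0.0659837300256479 94.9817197651023 yaw 89.69464986952173
[[[0.04,0.2,-0.13],[-0.11,0.08,0.39]],[[-0.02,0.2,0.0],[0.0,0.0,1.0]],[[-0.02,0.2,0.0],[0.0,0.0,1.0]],[[-0.02,0.2,0.0],[0.0,0.0,1.0]]]
```

```bash
python3 -m jog '[[[0.04,0.18,-0.13],[-0.1,0.08,0.4]],[[-0.02,0.18,0],[0,0,0.8]],[[-0.02,0.18,0],[0,0,0.8]],[[-0.02,0.15,0],[0,0,0.7]],[[0,0,0],[0,0,0]]]'
python3 -c "
from h import *
arc(.068,73-12.5,.106,2)
s=camera('side');crop(s,250,140,410,260,'g5.png',5)"
```

```text
t: 12.55
eef_pos: [0.5794, -0.1279, 0.1035]
eef_rot: [-178.8, 0.4, 66.5]
contact_force: [0.5, -0.2, 0.1]
opening: 0.0496
now r,a 0.0644703219928994 74.30138416582648 yaw 66.4926810593281
[[[0.08,0.15,-0.05],[-0.15,0.04,-0.11]],[[-0.01,0.16,0.0],[0.0,0.0,0.8]]]
```

View pics/g5.png

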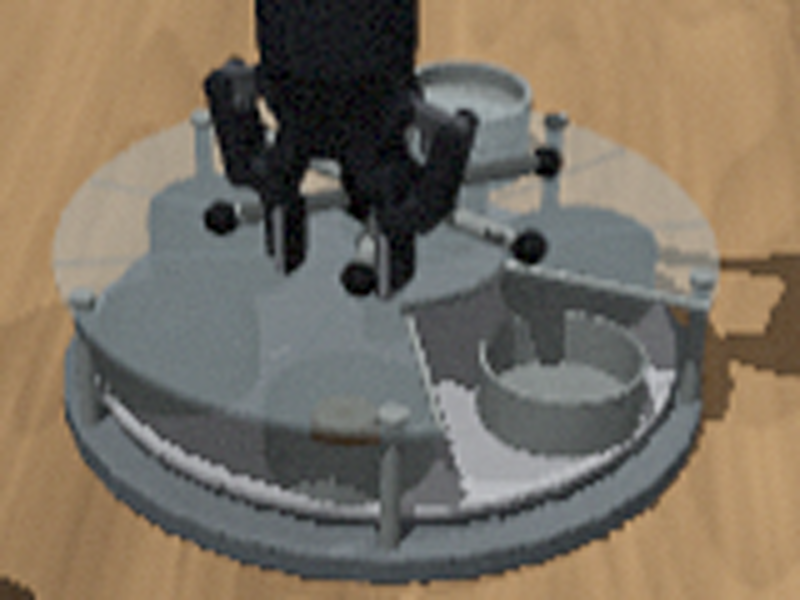

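The chunk is carried along under the cover. The spoke is at about 85°, so I push about 12° further.

```bash
python3 -m jog '[[[0.08,0.1,0],[-0.15,0.04,0]],[[-0.01,0.11,0],[0,0,0.3]],[[-0.01,0.11,0],[0,0,0.5]],[[0,0,0],[0,0,0]]]'
python3 -c "
from h import *
arc(.068,73-12.5,.106,2)
s=camera('side');crop(s,250,140,410,260,'g6.png',5)"
```

```text
t: 13.1
eef_pos: [0.5912, -0.1307, 0.1031]
eef_rot: [-179.8, 0.2, 59.9]
contact_force: [0.8, -0.1, -0.9]
opening: 0.0494
now r,a 0.06607156677042082 63.754263673012055 yaw 59.93147941822469
[[[0.04,0.04,-0.06],[-0.02,0.02,-0.26]],[[0.0,0.04,0.0],[0.0,0.0,0.19]]]
```

View pics/g6.png

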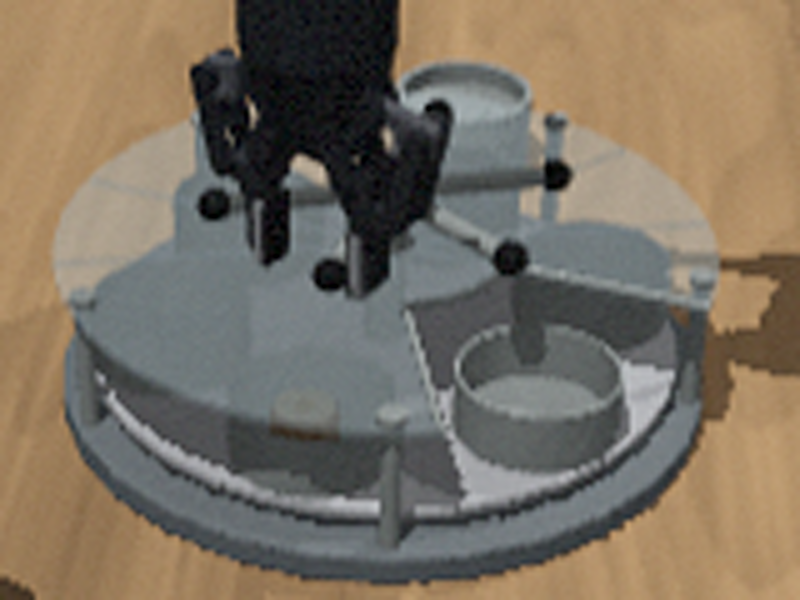

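```bash
cat >> h.py <<'E'
S5=lambda x,y:(250+x/5-.4,140+y/5-.4)
def cstar(L): star('side',L,S5)
E
python3 -c "
from h import *
cstar([(214,204),(330,275),(511,258),(555,174)])"
```

```text
side phase 15.926132946779632 ctr [ 0.55807777 -0.18902957] cost 0.03324440624475145 spoke near opening err 2.9261329467796315
```

```bash
python3 -m jog '[[[0.03,0.05,-0.03],[0,0,0]],[[0,0.05,0],[0,0,0]],[[0,0,0],[0,0,0]]]'
python3 -c "
from h import *
arc(.068,73-12.5,.106,2)
p=sense()['eef_pos']
plan([([p[0],p[1],.16],tgt(59.9),2)])
s=camera('side');crop(s,250,140,410,260,'g7.png',5)"
```

```text
t: 13.52
eef_pos: [0.5949, -0.1314, 0.1041]
eef_rot: [-179.6, 0.2, 60.1]
contact_force: [-1.4, -0.6, -0.1]
opening: 0.05
now r,a 0.06719738857560927 60.66923345964282 yaw 60.11407826314718
[[[0.02,0.0,-0.04],[-0.04,0.03,-0.05]],[[0.0,0.0,0.0],[0.0,0.0,0.01]]]
[[[0.0,0.0,-0.56],[-0.02,0.01,0.01]],[[0.0,0.0,-0.56],[-0.02,0.01,0.01]]]
```

View pics/g7.png

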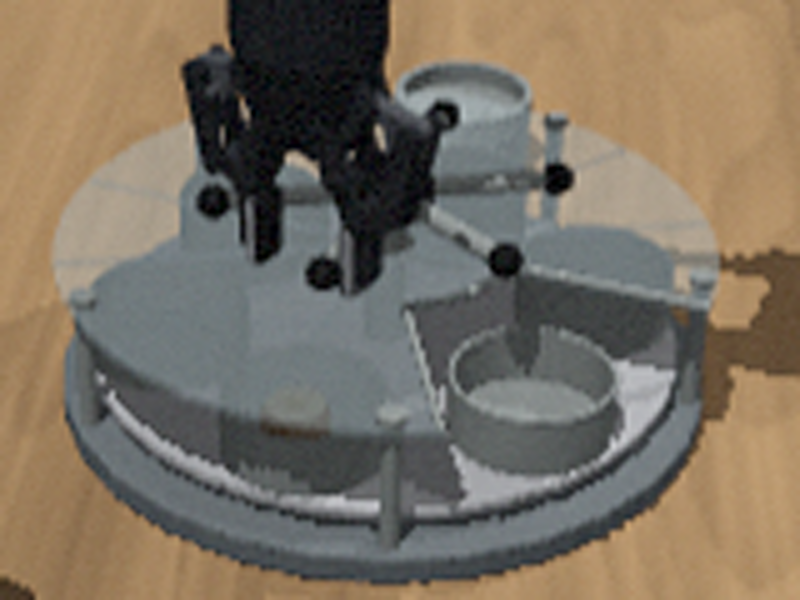

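```bash
python3 -c "
from h import *
cstar([(213,201),(322,272),(506,260),(558,178)])
s=camera('side');crop(s,250,255,400,420,'g8.png',3.6)
p=sense()['eef_pos']
plan([([p[0],p[1],.17],tgt(60),2),chunk('B',-.07)])"
```

```text
side phase 13.311948436610246 ctr [ 0.55783674 -0.18928408] cost 0.10204281107366477 spoke near opening err 0.3119484366102512
[[[0.0,0.0,-0.66],[-0.02,0.01,0.01]],[[0.0,0.0,-0.66],[-0.02,0.01,0.01]],[[0.39,-0.29,0.02],[-0.12,-0.06,-0.89]],[[0.43,-0.23,0.02],[-0.12,-0.06,-0.89]],[[0.45,-0.17,0.01],[-0.12,-0.06,-0.89]],[[0.47,-0.11,0.0],[-0.12,-0.06,-0.89]],[[0.48,-0.05,-0.01],[-0.12,-0.06,-0.89]],[[0.49,0.02,-0.01],[-0.12,-0.06,-0.89]],[[0.48,0.08,-0.01],[-0.12,-0.06,-0.89]],[[0.46,0.15,-0.02],[-0.12,-0.06,-0.89]],[[0.44,0.21,-0.02],[-0.12,-0.06,-0.89]],[[0.41,0.26,-0.02],[-0.12,-0.06,-0.89]]]
[[[0.37,0.32,-0.02],[-0.12,-0.06,-0.89]],[[0.32,0.36,-0.01],[-0.12,-0.06,-0.89]],[[0.27,0.4,-0.01],[-0.12,-0.06,-0.89]],[[0.22,0.44,0.0],[-0.12,-0.06,-0.89]],[[0.16,0.46,0.0],[-0.12,-0.06,-0.89]],[[0.09,0.48,0.01],[-0.12,-0.06,-0.89]]]
```

View pics/g8.png

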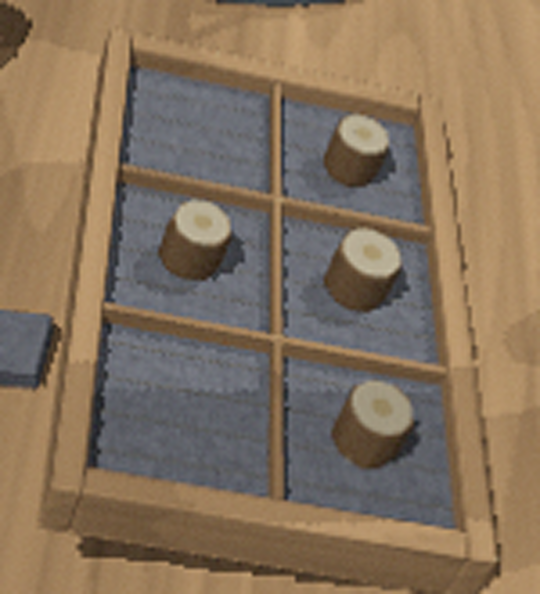

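The tin is lined up within 0.3°, and the four remaining chunks have not moved.

```bash
python3 -m jog '[[[0,0,-0.66],[0,0,0]],[[0,0,-0.66],[0,0,0]],[[0.39,-0.29,0],[-0.12,-0.06,-0.89]],[[0.43,-0.23,0],[-0.12,-0.06,-0.89]],[[0.45,-0.17,0],[-0.12,-0.06,-0.89]],[[0.47,-0.11,0],[-0.12,-0.06,-0.89]],[[0.48,-0.05,0],[-0.12,-0.06,-0.89]],[[0.49,0.02,0],[-0.12,-0.06,-0.89]],[[0.48,0.08,0],[-0.12,-0.06,-0.89]],[[0.46,0.15,0],[-0.12,-0.06,-0.89]],[[0.44,0.2,0],[-0.12,-0.06,-0.89]],[[0.4,0.26,0],[-0.12,-0.06,-0.89]]]' 0.35
python3 -c "
from h import *
plan([chunk('B',-.06)])"
```

```text
t: 15.12
eef_pos: [0.5786, 0.1137, 0.1644]
eef_rot: [174.5, 11.2, 138.6]
contact_force: [1.1, -0.7, 0.7]
opening: 0.0553
[[[0.38,0.3,0.03],[-0.09,-0.03,-0.85]],[[0.34,0.35,0.04],[-0.09,-0.03,-0.85]],[[0.29,0.39,0.04],[-0.09,-0.03,-0.85]],[[0.24,0.42,0.04],[-0.09,-0.03,-0.85]],[[0.18,0.45,0.05],[-0.09,-0.03,-0.85]],[[0.13,0.47,0.05],[-0.09,-0.03,-0.85]]]
```

```bash
python3 -m jog '[[[0.38,0.3,0.03],[-0.09,-0.03,-0.85]],[[0.34,0.35,0.04],[-0.09,-0.03,-0.85]],[[0.29,0.39,0.04],[-0.09,-0.03,-0.85]],[[0.24,0.42,0.04],[-0.09,-0.03,-0.85]],[[0.18,0.45,0.05],[-0.09,-0.03,-0.85]],[[0.13,0.4,0.05],[-0.09,-0.03,-0.8]],[[0,0,0],[0,0,0]],[[0,0,0],[0,0,0]]]'
python3 -c "
from h import *
plan([chunk('B',-.02,1),chunk('B',.025,2)])"
```

```text
t: 16.12
eef_pos: [0.5591, 0.2613, 0.1459]
eef_rot: [-180.0, 16.0, -175.4]
contact_force: [0.2, 0.5, -0.2]
opening: 0.0552
[[[0.12,-0.11,0.86],[0.03,0.13,0.12]],[[0.0,0.0,0.45],[0.0,0.0,0.0]],[[0.0,0.0,0.45],[0.0,0.0,0.0]]]
```

```bash
python3 -m jog '[[[0.12,-0.11,0.5],[0.03,0.13,0.12]],[[0,0,0.3],[0,0,0]],[[0,0,0],[0,0,0]]]'
python3 -c "
from h import *
plan([chunk('B',.025,2)])"
```

```text
t: 16.5
eef_pos: [0.5655, 0.2539, 0.1026]
eef_rot: [-180.0, 14.8, -176.8]
contact_force: [-0.1, 0.5, -0.2]
opening: 0.0556
[[[0.0,0.02,0.45],[0.0,-0.01,-0.02]],[[0.0,0.02,0.45],[0.0,-0.01,-0.02]]]
```

```bash
python3 -m jog '[[[0,0.03,0.45],[0,0,0]],[[0,0.02,0.45],[0,0,0]],[[0,0,0],[0,0,0]]]'
python3 -m jog '[[[0,0,0.02],[0,0,0]],[[0,0,0],[0,0,0]],[[0,0,0],[0,0,0]],[[0,0,0],[0,0,0]]]' 1 50
python3 -c "
from h import *
s=camera('side');crop(s,250,220,400,350,'i1.png',4)
CH['B2']=CH['B']
plan([chunk('B',-.06,2),([.5,0.08,.18],tgt(155,-5),None),(pol(.122,OA,.15),tgt(OA),None)])"
```

```text
t: 16.88
eef_pos: [0.5779, 0.2563, 0.0576]
eef_rot: [180.0, 14.8, -176.9]
contact_force: [-0.0, -0.6, -0.0]
opening: 0.0556
t: 17.38
eef_pos: [0.5793, 0.2567, 0.0596]
eef_rot: [179.9, 15.0, -177.0]
contact_force: [0.3, -0.2, -0.2]
opening: 0.0296
[[[0.02,0.0,-0.85],[0.0,0.01,-0.03]],[[0.02,0.0,-0.85],[0.0,0.01,-0.03]],[[0.27,-0.86,-0.27],[0.14,0.28,0.82]],[[0.17,-0.89,-0.24],[0.14,0.28,0.82]],[[0.07,-0.91,-0.22],[0.14,0.28,0.82]],[[-0.03,-0.92,-0.2],[0.14,0.28,0.82]],[[-0.22,-0.69,0.14],[0.02,0.11,0.51]],[[-0.27,-0.67,0.14],[0.02,0.11,0.51]],[[-0.33,-0.65,0.13],[0.02,0.11,0.51]],[[-0.38,-0.62,0.13],[0.02,0.11,0.51]],[[-0.42,-0.59,0.13],[0.02,0.11,0.51]]]
```

View pics/i1.png

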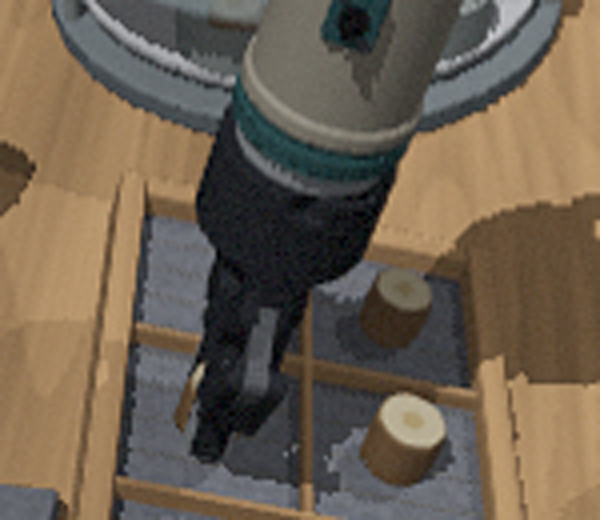

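```bash
python3 -m jog '[[[0,0,-0.8],[0,0,0]],[[0,0,-0.8],[0,0,0]],[[0,0,0],[0,0,0]]]'
python3 -c "
from h import *
s=camera('side');crop(s,250,220,400,350,'i2.png',4)
plan([([.5,0.08,.18],tgt(155,-5),None),(pol(.122,OA,.15),tgt(OA),None)])"
```

```text
t: 17.8
eef_pos: [0.5581, 0.2554, 0.1386]
eef_rot: [179.9, 15.0, -177.0]
contact_force: [0.7, -0.2, 0.2]
opening: 0.0294
[[[0.27,-0.86,-0.29],[0.14,0.28,0.8]],[[0.17,-0.89,-0.27],[0.14,0.28,0.8]],[[0.07,-0.91,-0.24],[0.14,0.28,0.8]],[[-0.03,-0.92,-0.22],[0.14,0.28,0.8]],[[-0.22,-0.69,0.14],[0.02,0.11,0.51]],[[-0.27,-0.67,0.14],[0.02,0.11,0.51]],[[-0.33,-0.65,0.13],[0.02,0.11,0.51]],[[-0.38,-0.62,0.13],[0.02,0.11,0.51]],[[-0.42,-0.59,0.13],[0.02,0.11,0.51]]]
```

View pics/i2.png

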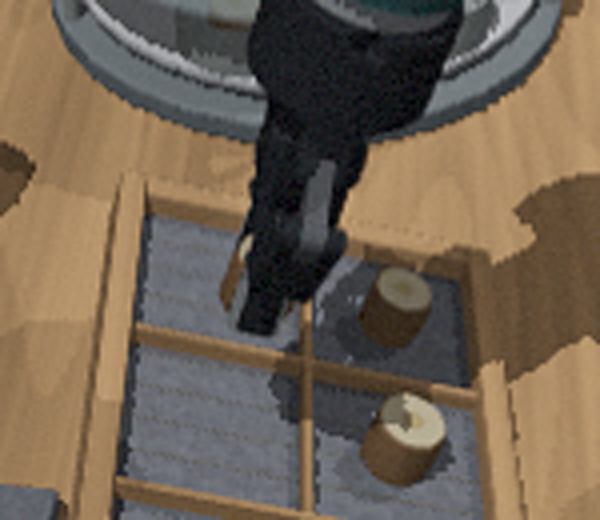

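```bash
python3 -m jog '[[[0.27,-0.86,-0.29],[0.14,0.28,0.8]],[[0.17,-0.89,-0.27],[0.14,0.28,0.8]],[[0.07,-0.9,-0.24],[0.14,0.28,0.8]],[[-0.03,-0.9,-0.22],[0.14,0.28,0.8]],[[-0.22,-0.69,0.14],[0.02,0.11,0.5]],[[-0.27,-0.67,0.14],[0.02,0.11,0.5]],[[-0.33,-0.65,0.13],[0.02,0.11,0.5]],[[-0.38,-0.62,0.13],[0.02,0.11,0.5]],[[-0.3,-0.45,0.1],[0.02,0.11,0.5]],[[0,0,0],[0,0,0]],[[0,0,0],[0,0,0]]]'
python3 -c "
from h import *
plan([(pol(.122,OA,.12),tgt(OA),1),(pol(.122,OA,.07),tgt(OA),1)])"
```

```text
t: 19.23
eef_pos: [0.4689, -0.1, 0.1375]
eef_rot: [-179.0, -1.2, 132.1]
contact_force: [-0.5, 0.2, -1.2]
opening: 0.0296
[[[-0.15,0.14,0.34],[-0.12,-0.14,-0.11]],[[0.0,0.0,1.0],[0.0,0.0,0.0]]]
```

```bash
python3 -m jog '[[[-0.15,0.14,0.34],[-0.12,-0.14,-0.1]],[[0,0,0],[0,0,0]],[[0,0,0.45],[0,0,0]],[[0,0,0.45],[0,0,0]],[[0,0,0],[0,0,0]]]'
python3 -c "
from h import *
plan([(pol(.122,OA,.069),tgt(OA),1)])
s=camera('side');crop(s,250,140,410,260,'i3.png',5)"
```

```text
t: 19.85
eef_pos: [0.4796, -0.0965, 0.0755]
eef_rot: [179.9, 0.1, 133.4]
contact_force: [0.1, -0.1, 0.4]
opening: 0.0296
[[[-0.05,-0.07,0.13],[0.01,0.01,0.04]]]
```

View pics/i3.png

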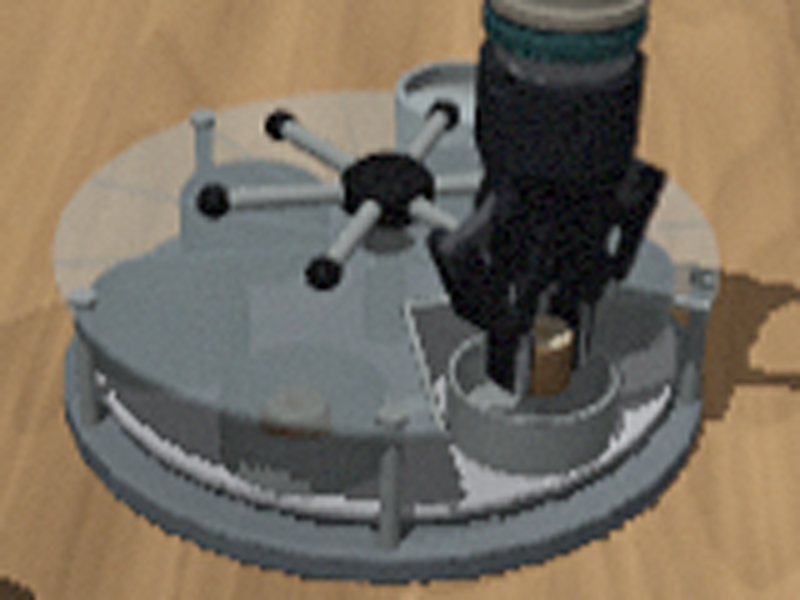

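```bash
python3 -m jog '[[[-0.05,-0.05,0.13],[0,0,0]],[[0,0,0],[0,0,0]]]'
python3 -m jog '[[[0,0,0],[0,0,0]],[[0,0,0],[0,0,0]],[[0,0,0],[0,0,0]],[[0,0,-0.7],[0,0,0]],[[0,0,-0.8],[0,0,0]],[[0,0,-0.4],[0,0,0]],[[0,0,0],[0,0,0]]]' 0.42
python3 -c "
from h import *
plan([(pol(.068,133.,.165),tgt(133.),2),(pol(.068,133,.106),tgt(133),2)])
s=camera('side');crop(s,250,140,410,260,'i4.png',5)"
```

```text
t: 20.15
eef_pos: [0.4818, -0.1006, 0.0715]
eef_rot: [179.7, 0.4, 133.4]
contact_force: [-0.2, -0.3, 0.4]
opening: 0.0296
t: 21.02
eef_pos: [0.4812, -0.1008, 0.1699]
eef_rot: [179.7, 0.4, 133.4]
contact_force: [-0.1, 0.2, -0.9]
opening: 0.0492
[[[-0.52,-0.02,0.05],[0.02,0.02,0.02]],[[-0.52,-0.02,0.05],[0.02,0.02,0.02]],[[0.0,0.0,0.59],[0.0,0.0,0.0]],[[0.0,0.0,0.59],[0.0,0.0,0.0]]]
```

View pics/i4.png

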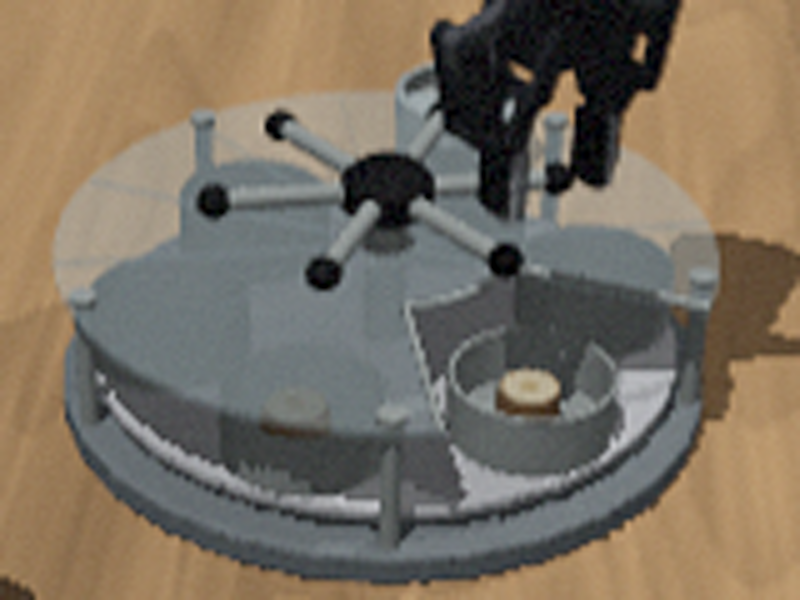

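The second chunk is in its tin. Now astride the spoke again.

```bash
python3 -m jog '[[[-0.5,0,0.05],[0,0,0]],[[-0.5,0,0.05],[0,0,0]],[[0,0,0],[0,0,0]],[[0,0,0.5],[0,0,0]],[[0,0,0.5],[0,0,0]],[[0,0,0],[0,0,0]]]'
python3 -c "
from h import *
arc(.068,73-12.5,.106,12)"
```

```text
t: 21.82
eef_pos: [0.5119, -0.1359, 0.1075]
eef_rot: [180.0, -0.4, 133.3]
contact_force: [-0.5, 0.1, 0.5]
opening: 0.0498
now r,a 0.07369613264108313 132.81463202048073 yaw 133.33057755408154
[[[-0.12,0.14,0.03],[0.0,-0.04,0.76]],[[-0.01,0.14,0.0],[0.0,0.0,0.7]],[[-0.01,0.14,0.0],[0.0,0.0,0.7]],[[-0.01,0.14,0.0],[0.0,0.0,0.7]],[[-0.01,0.14,0.0],[0.0,0.0,0.7]],[[-0.01,0.14,0.0],[0.0,0.0,0.7]],[[-0.01,0.14,0.0],[0.0,0.0,0.7]],[[-0.01,0.14,0.0],[0.0,0.0,0.7]],[[-0.01,0.14,0.0],[0.0,0.0,0.7]],[[-0.01,0.14,0.0],[0.0,0.0,0.7]],[[-0.01,0.14,0.0],[0.0,0.0,0.7]],[[-0.01,0.14,0.0],[0.0,0.0,0.7]]]
```

```bash
python3 -m jog '[[[-0.12,0.15,0],[0,0,0.76]],[[-0.01,0.165,0],[0,0,0.7]],[[-0.01,0.165,0],[0,0,0.7]],[[-0.01,0.165,0],[0,0,0.7]],[[-0.01,0.165,0],[0,0,0.7]],[[-0.01,0.165,0],[0,0,0.7]],[[-0.01,0.165,0],[0,0,0.7]],[[-0.01,0.165,0],[0,0,0.7]],[[-0.01,0.165,0],[0,0,0.7]],[[0,0,0],[0,0,0]]]'
python3 -c "
from h import *
arc(.068,73-12.5,.106,4)"
```

```text
t: 23.08
eef_pos: [0.5684, -0.1256, 0.1081]
eef_rot: [-177.7, 0.8, 77.4]
contact_force: [0.7, 0.4, 0.1]
opening: 0.0494
now r,a 0.06468418453288781 84.35010686453326 yaw 77.40508479756399
[[[0.08,0.13,0.04],[-0.27,0.09,-0.12]],[[-0.01,0.14,0.0],[0.0,0.0,0.69]],[[-0.01,0.14,0.0],[0.0,0.0,0.69]],[[-0.01,0.14,0.0],[0.0,0.0,0.69]]]
```

```bash
python3 -m jog '[[[0.08,0.15,0.04],[-0.27,0.09,-0.1]],[[-0.01,0.16,0],[0,0,0.69]],[[-0.01,0.15,0],[0,0,0.69]],[[-0.01,0.1,0],[0,0,0.6]],[[0,0,0],[0,0,0]]]'
python3 -c "
from h import *
arc(.068,73-12.5,.106,2)
s=camera('side');crop(s,250,140,410,260,'j1.png',5)"
```

```text
t: 23.7
eef_pos: [0.587, -0.1295, 0.1065]
eef_rot: [-179.2, 0.3, 61.5]
contact_force: [0.4, -0.2, 0.2]
opening: 0.0493
now r,a 0.06550871435144401 67.52125914958263 yaw 61.46182527344699
[[[0.06,0.08,0.01],[-0.09,0.03,-0.3]],[[0.0,0.08,0.0],[0.0,0.0,0.41]]]
```

View pics/j1.png

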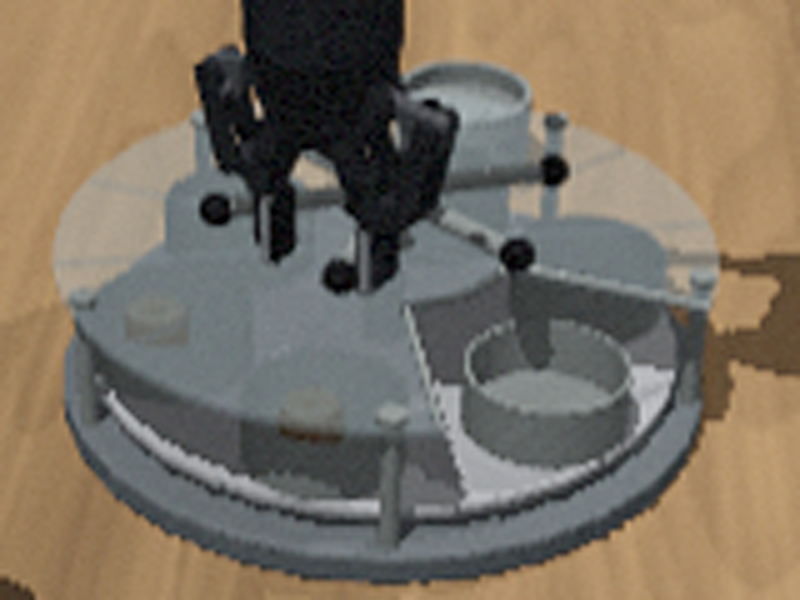

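```bash
python3 -m jog '[[[0.06,0.08,0],[-0.09,0.03,0]],[[0,0.08,0],[0,0,0]],[[0,0,0],[0,0,0]]]'
python3 -c "
from h import *
arc(.068,73-12.5,.106,2)
s=camera('side');crop(s,250,140,410,260,'j2.png',5);crop(s,250,255,400,420,'j3.png',3.6)"
```

```text
t: 24.12
eef_pos: [0.5943, -0.1306, 0.107]
eef_rot: [-179.9, 0.1, 61.7]
contact_force: [-0.5, -0.3, 0.3]
opening: 0.0497
now r,a 0.06759709011193468 61.476587688144896 yaw 61.70639080905109
[[[0.01,0.01,0.02],[-0.01,0.01,0.08]],[[0.0,0.01,0.0],[0.0,0.0,0.06]]]
```

View pics/j2.png

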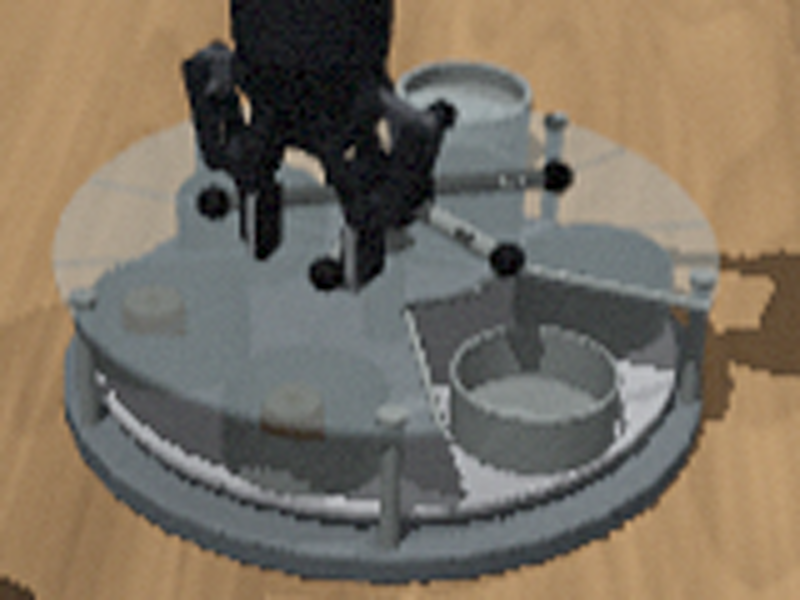

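View pics/j3.png

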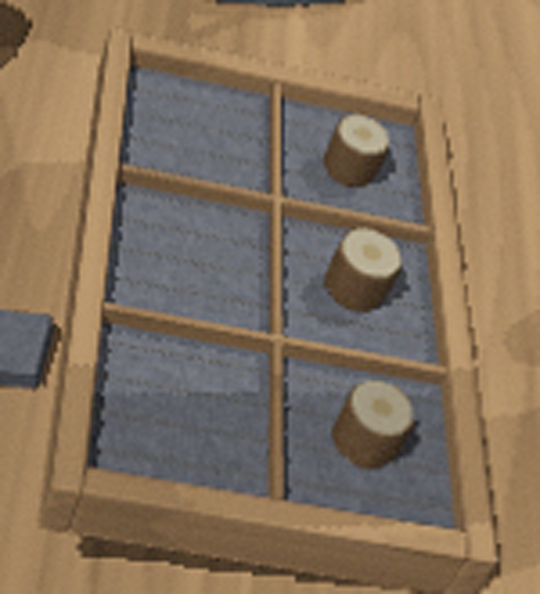

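```bash
cat >> h.py <<'E'
CH={k:(v[0]+.003,v[1],v[2]) for k,v in CH.items()}
E
python3 -c "
from h import *
cstar([(213,202),(325,272),(507,259),(557,177)])
p=sense()['eef_pos']
plan([([p[0],p[1],.175],tgt(61),2),chunk('C',-.07)])"
```

```text
side phase 14.135756401337558 ctr [ 0.55798761 -0.18948949] cost 0.06318815990329073 spoke near opening err 1.1357564013375594
[[[0.0,0.0,-0.68],[0.0,0.01,0.04]],[[0.0,0.0,-0.68],[0.0,0.01,0.04]],[[0.24,-0.31,0.06],[-0.12,-0.06,-0.88]],[[0.28,-0.27,0.05],[-0.12,-0.06,-0.88]],[[0.32,-0.23,0.04],[-0.12,-0.06,-0.88]],[[0.35,-0.19,0.04],[-0.12,-0.06,-0.88]],[[0.37,-0.14,0.03],[-0.12,-0.06,-0.88]],[[0.38,-0.09,0.03],[-0.12,-0.06,-0.88]],[[0.39,-0.04,0.02],[-0.12,-0.06,-0.88]],[[0.4,0.01,0.02],[-0.12,-0.06,-0.88]],[[0.39,0.06,0.01],[-0.12,-0.06,-0.88]],[[0.38,0.11,0.01],[-0.12,-0.06,-0.88]]]
[[[0.36,0.16,0.01],[-0.12,-0.06,-0.88]],[[0.34,0.21,0.01],[-0.12,-0.06,-0.88]],[[0.31,0.25,0.01],[-0.12,-0.06,-0.88]],[[0.27,0.29,0.01],[-0.12,-0.06,-0.88]],[[0.23,0.32,0.02],[-0.12,-0.06,-0.88]],[[0.19,0.35,0.02],[-0.12,-0.06,-0.88]]]
```

```bash
python3 -m jog '[[[0,0,-0.68],[0,0,0.04]],[[0,0,-0.68],[0,0,0.04]],[[0.24,-0.31,0.05],[-0.12,-0.06,-0.88]],[[0.28,-0.27,0.05],[-0.12,-0.06,-0.88]],[[0.32,-0.23,0.04],[-0.12,-0.06,-0.88]],[[0.35,-0.19,0.04],[-0.12,-0.06,-0.88]],[[0.37,-0.14,0.03],[-0.12,-0.06,-0.88]],[[0.38,-0.09,0.03],[-0.12,-0.06,-0.88]],[[0.39,-0.04,0.02],[-0.12,-0.06,-0.88]],[[0.4,0,0.02],[-0.12,-0.06,-0.88]],[[0.4,0.06,0.01],[-0.12,-0.06,-0.88]],[[0.38,0.11,0],[-0.12,-0.06,-0.88]]]' 0.35
python3 -c "
from h import *
plan([chunk('C',-.06)])"
```

```text
t: 25.68
eef_pos: [0.5297, 0.0557, 0.1519]
eef_rot: [174.1, 11.3, 138.7]
contact_force: [-0.5, 0.5, 0.1]
opening: 0.0556
[[[0.37,0.14,0.05],[-0.09,-0.02,-0.85]],[[0.35,0.19,0.05],[-0.09,-0.02,-0.85]],[[0.33,0.23,0.06],[-0.09,-0.02,-0.85]],[[0.3,0.27,0.06],[-0.09,-0.02,-0.85]],[[0.26,0.3,0.06],[-0.09,-0.02,-0.85]],[[0.22,0.33,0.06],[-0.09,-0.02,-0.85]]]
```

```bash
python3 -m jog '[[[0.37,0.14,0.05],[-0.09,-0.02,-0.85]],[[0.35,0.19,0.05],[-0.09,-0.02,-0.85]],[[0.33,0.23,0.06],[-0.09,-0.02,-0.85]],[[0.3,0.27,0.06],[-0.09,-0.02,-0.85]],[[0.26,0.3,0.06],[-0.09,-0.02,-0.85]],[[0.15,0.25,0.06],[-0.09,-0.02,-0.8]],[[0,0,0],[0,0,0]],[[0,0,0],[0,0,0]]]'
python3 -c "
from h import *
plan([chunk('C',-.02,2)])"
```

```text
t: 26.68
eef_pos: [0.4847, 0.1623, 0.1236]
eef_rot: [179.7, 16.0, -175.4]
contact_force: [0.0, 0.1, -0.5]
opening: 0.0553
[[[0.09,-0.03,0.43],[0.04,0.06,0.06]],[[0.09,-0.03,0.43],[0.04,0.06,0.06]]]
```

```bash
python3 -m jog '[[[0.09,-0.03,0.4],[0.04,0.06,0.06]],[[0.07,-0.02,0.4],[0.04,0.06,0.06]],[[0,0,0],[0,0,0]]]'
python3 -c "
from h import *
plan([chunk('C',.025,2)])"
```

```text
t: 27.05
eef_pos: [0.4915, 0.1595, 0.0842]
eef_rot: [180.0, 15.2, -176.8]
contact_force: [0.0, -0.0, 0.3]
opening: 0.0555
[[[0.05,0.01,0.48],[0.0,0.02,-0.02]],[[0.05,0.01,0.48],[0.0,0.02,-0.02]]]
```

```bash
python3 -m jog '[[[0.05,0.01,0.48],[0,0,0]],[[0.05,0.01,0.46],[0,0,0]],[[0,0,0],[0,0,0]]]'
python3 -c "
from h import *
plan([chunk('C',.025,1)])"
python3 -m jog '[[[0,0,0],[0,0,0]],[[0,0,0],[0,0,0]],[[0,0,0],[0,0,0]],[[0,0,0],[0,0,0]]]' 1 50
python3 -m jog '[[[0,0,-0.8],[0,0,0]],[[0,0,-0.8],[0,0,0]],[[0,0,-0.4],[0,0,0]],[[0,0,0],[0,0,0]]]'
python3 -c "
from h import *
s=camera('side');crop(s,250,220,400,350,'k2.png',4)
plan([([.46,0.02,.17],tgt(155,-5),None),(pol(.122,OA,.14),tgt(OA),None)])"
```

```text
t: 27.42
eef_pos: [0.503, 0.1608, 0.04]
eef_rot: [179.9, 15.7, -177.0]
contact_force: [-0.5, 0.1, -0.2]
opening: 0.0554
[[[0.09,0.0,0.05],[0.0,0.09,-0.06]]]
t: 27.92
eef_pos: [0.5051, 0.161, 0.0439]
eef_rot: [179.8, 16.0, -177.1]
contact_force: [-0.3, 0.5, 0.0]
opening: 0.0301
t: 28.42
eef_pos: [0.4767, 0.1594, 0.1427]
eef_rot: [179.8, 16.0, -177.1]
contact_force: [-0.2, -1.2, -0.5]
opening: 0.0302
[[[0.07,-0.69,-0.17],[0.15,0.31,0.8]],[[0.0,-0.7,-0.15],[0.15,0.31,0.8]],[[-0.08,-0.7,-0.14],[0.15,0.31,0.8]],[[-0.16,-0.69,-0.13],[0.15,0.31,0.8]],[[-0.43,-0.68,0.24],[0.04,0.19,0.85]],[[-0.52,-0.61,0.23],[0.04,0.19,0.85]],[[-0.6,-0.54,0.22],[0.04,0.19,0.85]]]
```

View pics/k2.png

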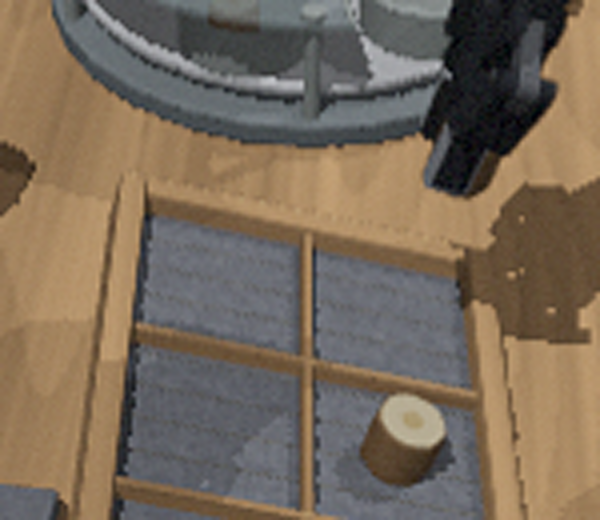

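```bash
python3 -m jog '[[[0.07,-0.69,-0.17],[0.15,0.3,0.8]],[[0,-0.7,-0.15],[0.15,0.3,0.8]],[[-0.08,-0.7,-0.14],[0.15,0.3,0.8]],[[-0.16,-0.69,-0.13],[0.15,0.3,0.8]],[[-0.43,-0.68,0.1],[0.04,0.19,0.85]],[[-0.52,-0.6,0.1],[0.04,0.19,0.85]],[[-0.5,-0.45,0.1],[0.04,0.19,0.8]],[[0,0,0],[0,0,0]],[[0,0,0],[0,0,0]]]'
python3 -c "
from h import *
plan([(pol(.122,OA,.12),tgt(OA),1),(pol(.122,OA,.07),tgt(OA),2)])"
```

```text
t: 29.6
eef_pos: [0.4702, -0.1006, 0.1463]
eef_rot: [-179.3, -1.0, 132.0]
contact_force: [0.2, -0.3, -0.3]
opening: 0.0296
[[[-0.13,0.13,0.52],[-0.08,-0.12,-0.12]],[[0.0,0.0,0.5],[0.0,0.0,0.0]],[[0.0,0.0,0.5],[0.0,0.0,0.0]]]
```

```bash
python3 -m jog '[[[-0.13,0.13,0.4],[-0.08,-0.12,-0.1]],[[0,0,0],[0,0,0]],[[0,0,0.45],[0,0,0]],[[0,0,0.45],[0,0,0]],[[0,0,0],[0,0,0]]]'
python3 -c "
from h import *
plan([(pol(.122,OA,.071),tgt(OA),1)])
s=camera('side');crop(s,250,140,410,260,'k3.png',5)"
```

```text
t: 30.22
eef_pos: [0.4783, -0.0964, 0.0811]
eef_rot: [180.0, 0.0, 133.3]
contact_force: [0.1, -0.1, 0.2]
opening: 0.0297
[[[-0.07,-0.05,0.2],[0.0,0.0,0.04]]]
```

View pics/k3.png

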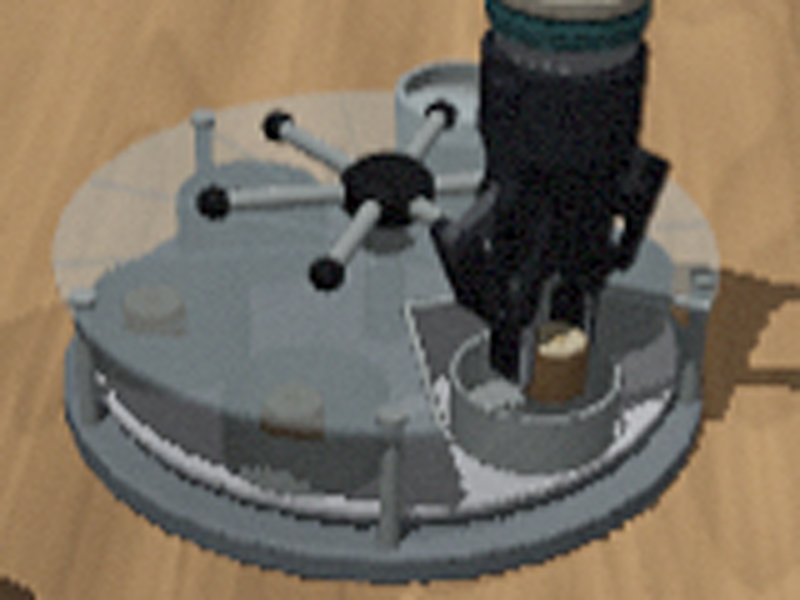

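```bash
python3 -m jog '[[[-0.14,-0.05,0.2],[0,0,0]],[[0,0,0],[0,0,0]]]'
python3 -m jog '[[[0,0,0],[0,0,0]],[[0,0,0],[0,0,0]],[[0,0,0],[0,0,0]],[[0,0,-0.7],[0,0,0]],[[0,0,-0.8],[0,0,0]],[[0,0,-0.4],[0,0,0]],[[0,0,0],[0,0,0]]]' 0.42
python3 -c "
from h import *
plan([(pol(.070,133.,.165),tgt(133.),2),(pol(.070,133,.106),tgt(133),2)])
s=camera('side');crop(s,250,140,410,260,'k4.png',5)"
```

```text
t: 30.52
eef_pos: [0.4838, -0.104, 0.0735]
eef_rot: [179.8, 0.3, 133.4]
contact_force: [0.8, -0.1, -1.2]
opening: 0.0296
t: 31.4
eef_pos: [0.4832, -0.1041, 0.1719]
eef_rot: [179.8, 0.3, 133.3]
contact_force: [0.6, -0.2, -0.6]
opening: 0.0495
[[[-0.47,-0.01,0.07],[0.01,0.02,0.02]],[[-0.47,-0.01,0.07],[0.01,0.02,0.02]],[[0.0,0.0,0.59],[0.0,0.0,0.0]],[[0.0,0.0,0.59],[0.0,0.0,0.0]]]
```

View pics/k4.png

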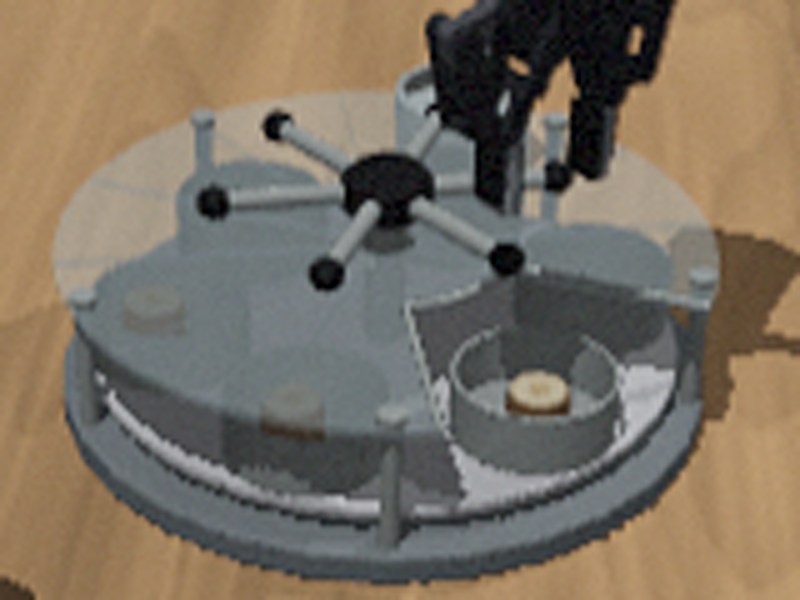

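The third chunk is in. Astride the spoke again.

```bash
python3 -m jog '[[[-0.47,0,0.07],[0,0,0]],[[-0.47,0,0.07],[0,0,0]],[[0,0,0],[0,0,0]],[[0,0,0.5],[0,0,0]],[[0,0,0.5],[0,0,0]],[[0,0,0],[0,0,0]]]'
python3 -c "
from h import *
arc(.068,73-12.5,.106,12)"
```

```text
t: 32.2
eef_pos: [0.5158, -0.141, 0.1073]
eef_rot: [-180.0, -0.2, 133.2]
contact_force: [0.1, 0.5, 0.6]
opening: 0.0499
now r,a 0.06736257770478714 133.32333894163622 yaw 133.2084246885016
[[[0.01,0.14,0.03],[-0.01,-0.03,0.69]],[[-0.01,0.14,0.0],[0.0,0.0,0.71]],[[-0.01,0.14,0.0],[0.0,0.0,0.71]],[[-0.01,0.14,0.0],[0.0,0.0,0.71]],[[-0.01,0.14,0.0],[0.0,0.0,0.71]],[[-0.01,0.14,0.0],[0.0,0.0,0.71]],[[-0.01,0.14,0.0],[0.0,0.0,0.71]],[[-0.01,0.14,0.0],[0.0,0.0,0.71]],[[-0.01,0.14,0.0],[0.0,0.0,0.71]],[[-0.01,0.14,0.0],[0.0,0.0,0.71]],[[-0.01,0.14,0.0],[0.0,0.0,0.71]],[[-0.01,0.14,0.0],[0.0,0.0,0.71]]]
```

```bash
python3 -m jog '[[[0.01,0.17,0],[0,0,0.65]],[[0,0.175,0],[0,0,0.67]],[[0,0.175,0],[0,0,0.67]],[[0,0.175,0],[0,0,0.67]],[[0,0.175,0],[0,0,0.67]],[[0,0.175,0],[0,0,0.67]],[[0,0.175,0],[0,0,0.67]],[[0,0.175,0],[0,0,0.67]],[[0,0.175,0],[0,0,0.67]],[[0,0.175,0],[0,0,0.67]],[[0,0.1,0],[0,0,0.5]],[[0,0,0],[0,0,0]]]'
python3 -c "
from h import *
arc(.068,73-12.5,.106,3)"
```

```text
t: 33.7
eef_pos: [0.5828, -0.1274, 0.108]
eef_rot: [-177.6, 1.7, 70.1]
contact_force: [0.3, -0.5, -0.2]
opening: 0.0494
now r,a 0.06596987062074909 71.64176936354998 yaw 70.07587288067248
[[[0.04,0.09,0.03],[-0.27,0.21,0.25]],[[0.0,0.09,0.0],[0.0,0.0,0.43]],[[0.0,0.09,0.0],[0.0,0.0,0.43]]]
```

```bash
python3 -m jog '[[[0.04,0.1,0.03],[-0.27,0.2,0.25]],[[0,0.1,0],[0,0,0.43]],[[0,0.08,0],[0,0,0.4]],[[0,0,0],[0,0,0]]]'
python3 -c "
from h import *
arc(.068,73-12.5,.106,2)
s=camera('side');crop(s,250,140,410,260,'l1.png',5);crop(s,250,255,400,420,'l3.png',3.6)"
```

```text
t: 34.2
eef_pos: [0.5917, -0.1305, 0.1072]
eef_rot: [-179.6, 0.2, 60.9]
contact_force: [0.5, -0.7, 0.6]
opening: 0.0495
now r,a 0.06653510715864255 63.454218768208335 yaw 60.88865876517519
[[[0.03,0.03,0.02],[-0.05,0.03,-0.13]],[[0.0,0.04,0.0],[0.0,0.0,0.17]]]
```

View pics/l1.png

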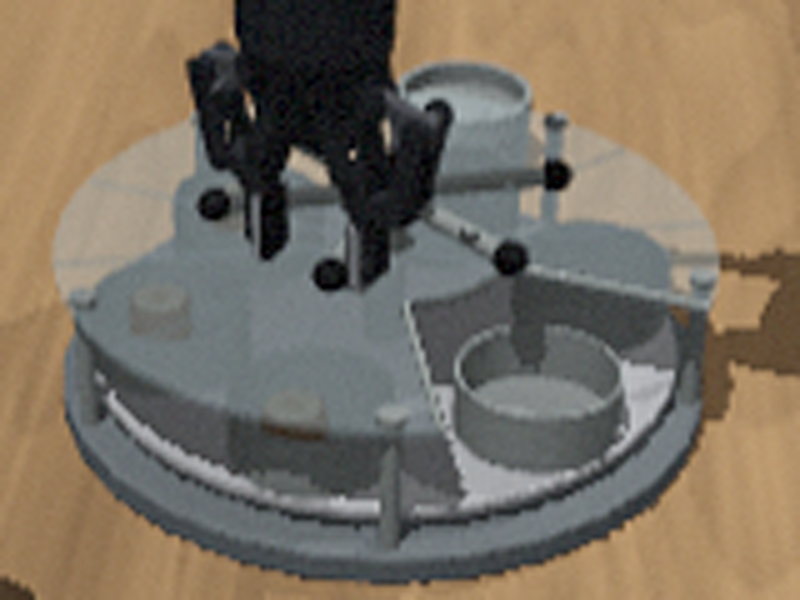

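View pics/l3.png

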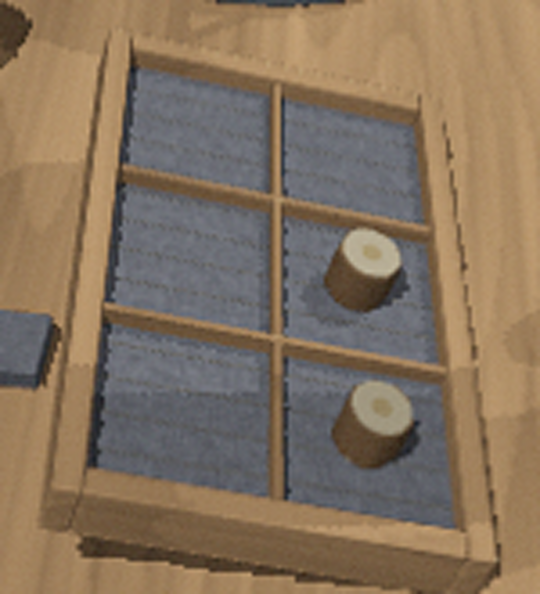

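About 2.8° remain, so a small push.

```bash
python3 -m jog '[[[0.03,0.045,0],[0,0,0]],[[0,0.045,0],[0,0,0]],[[0,0,0],[0,0,0]]]'
python3 -c "
from h import *
p=sense()['eef_pos']
plan([([p[0],p[1],.175],tgt(61),2),chunk('D',-.07)])
s=camera('side');crop(s,250,140,410,260,'l2.png',5)"
```

```text
t: 34.62
eef_pos: [0.5955, -0.131, 0.1074]
eef_rot: [-179.5, 0.3, 61.0]
contact_force: [-1.2, 0.6, -0.4]
opening: 0.0497
[[[0.0,-0.01,-0.68],[-0.03,0.02,0.0]],[[0.0,0.0,-0.68],[-0.03,0.02,0.0]],[[0.34,-0.37,0.06],[-0.12,-0.06,-0.88]],[[0.38,-0.32,0.05],[-0.12,-0.06,-0.88]],[[0.42,-0.27,0.04],[-0.12,-0.06,-0.88]],[[0.45,-0.21,0.03],[-0.12,-0.06,-0.88]],[[0.48,-0.15,0.02],[-0.12,-0.06,-0.88]],[[0.49,-0.08,0.02],[-0.12,-0.06,-0.88]],[[0.5,-0.02,0.01],[-0.12,-0.06,-0.88]],[[0.5,0.05,0.01],[-0.12,-0.06,-0.88]],[[0.49,0.11,0.0],[-0.12,-0.06,-0.88]],[[0.47,0.18,0.0],[-0.12,-0.06,-0.88]]]
[[[0.44,0.24,0.0],[-0.12,-0.06,-0.88]],[[0.41,0.29,0.0],[-0.12,-0.06,-0.88]],[[0.36,0.34,0.0],[-0.12,-0.06,-0.88]],[[0.32,0.39,0.01],[-0.12,-0.06,-0.88]],[[0.26,0.43,0.01],[-0.12,-0.06,-0.88]],[[0.2,0.46,0.02],[-0.12,-0.06,-0.88]]]
```

View pics/l2.png

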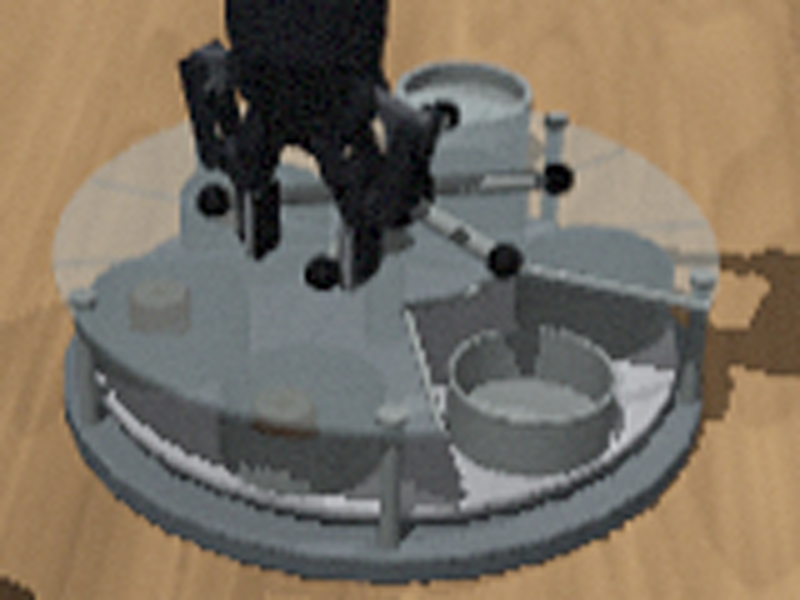

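The balls at crop (322,272) and (505,260) match the earlier aligned phase of about 13.3°. On to chunk D.

```bash
python3 -m jog '[[[0,0,-0.68],[0,0,0]],[[0,0,-0.68],[0,0,0]],[[0.34,-0.37,0.06],[-0.12,-0.06,-0.88]],[[0.38,-0.32,0.05],[-0.12,-0.06,-0.88]],[[0.42,-0.27,0.04],[-0.12,-0.06,-0.88]],[[0.45,-0.2,0.03],[-0.12,-0.06,-0.88]],[[0.48,-0.15,0.02],[-0.12,-0.06,-0.88]],[[0.5,-0.08,0.02],[-0.12,-0.06,-0.88]],[[0.5,-0.02,0],[-0.12,-0.06,-0.88]],[[0.5,0.05,0],[-0.12,-0.06,-0.88]],[[0.5,0.1,0],[-0.12,-0.06,-0.88]],[[0.47,0.18,0],[-0.12,-0.06,-0.88]]]' 0.35
python3 -c "
from h import *
plan([chunk('D',-.06)])"
```

```text
t: 36.17
eef_pos: [0.5272, 0.1117, 0.1554]
eef_rot: [174.2, 11.1, 138.6]
contact_force: [0.3, -0.0, -0.4]
opening: 0.0556
[[[0.45,0.21,0.06],[-0.09,-0.03,-0.85]],[[0.42,0.27,0.06],[-0.09,-0.03,-0.85]],[[0.39,0.32,0.06],[-0.09,-0.03,-0.85]],[[0.34,0.36,0.07],[-0.09,-0.03,-0.85]],[[0.29,0.4,0.07],[-0.09,-0.03,-0.85]],[[0.24,0.44,0.07],[-0.09,-0.03,-0.85]]]
```

```bash
python3 -m jog '[[[0.45,0.2,0.06],[-0.09,-0.03,-0.85]],[[0.42,0.27,0.06],[-0.09,-0.03,-0.85]],[[0.39,0.32,0.06],[-0.09,-0.03,-0.85]],[[0.34,0.36,0.07],[-0.09,-0.03,-0.85]],[[0.29,0.4,0.07],[-0.09,-0.03,-0.85]],[[0.15,0.36,0.07],[-0.09,-0.03,-0.8]],[[0,0,0],[0,0,0]],[[0,0,0],[0,0,0]]]'
python3 -c "
from h import *
plan([chunk('D',-.02,2)])"
```

```text
t: 37.17
eef_pos: [0.4796, 0.2521, 0.1245]
eef_rot: [179.5, 16.3, -175.5]
contact_force: [-0.3, -0.6, -0.7]
opening: 0.0556
[[[0.11,-0.05,0.43],[0.04,0.08,0.06]],[[0.1,-0.05,0.44],[0.04,0.08,0.06]]]
```

```bash
python3 -m jog '[[[0.1,-0.04,0.4],[0.04,0.06,0.06]],[[0.08,-0.03,0.4],[0.04,0.06,0.06]],[[0,0,0],[0,0,0]]]'
python3 -c "
from h import *
plan([chunk('D',.025,2)])"
```

```text
t: 37.55
eef_pos: [0.4853, 0.248, 0.0849]
eef_rot: [179.8, 15.5, -177.0]
contact_force: [-0.4, 0.4, 0.2]
opening: 0.0556
[[[0.05,0.0,0.49],[0.0,0.03,-0.03]],[[0.05,0.0,0.49],[0.0,0.03,-0.03]]]
```

```bash
python3 -m jog '[[[0.05,0,0.49],[0,0,0]],[[0.05,0,0.47],[0,0,0]],[[0,0,0],[0,0,0]]]'
python3 -c "
from h import *
s=camera('side');crop(s,280,260,420,380,'m1.png',5)
plan([chunk('D',.025,1)])"

```

```text
t: 37.92
eef_pos: [0.4972, 0.2485, 0.0401]
eef_rot: [179.6, 15.9, -177.3]
contact_force: [0.3, 0.0, -0.1]
opening: 0.0556
[[[0.12,-0.01,0.07],[0.03,0.13,-0.09]]]
```

View pics/m1.png

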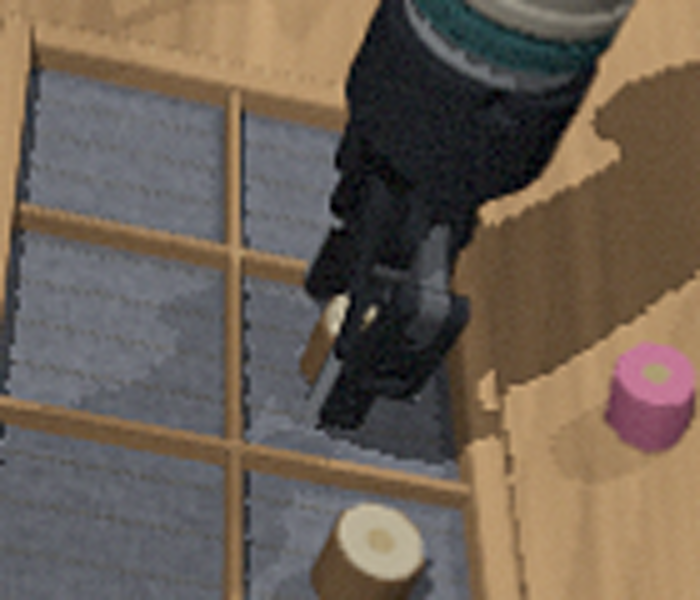

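```bash
python3 -m jog '[[[0,0,0.04],[0,0,0]],[[0,0,0],[0,0,0]],[[0,0,0],[0,0,0]],[[0,0,0],[0,0,0]]]' 1 50
python3 -m jog '[[[0,0,-0.8],[0,0,0]],[[0,0,-0.8],[0,0,0]],[[0,0,-0.4],[0,0,0]],[[0,0,0],[0,0,0]]]'
python3 -c "
from h import *
s=camera('side');crop(s,250,220,420,350,'m2.png',4)
plan([([.46,0.08,.17],tgt(155,-5),None),(pol(.122,OA,.14),tgt(OA),None)])"
```

```text
t: 38.48
eef_pos: [0.5003, 0.2496, 0.0429]
eef_rot: [179.4, 16.4, -177.3]
contact_force: [-0.4, -0.1, -1.5]
opening: 0.0332
t: 38.98
eef_pos: [0.4711, 0.2473, 0.141]
eef_rot: [179.5, 16.3, -177.3]
contact_force: [-0.4, -0.5, -0.9]
opening: 0.0327
[[[0.05,-0.83,-0.18],[0.16,0.32,0.79]],[[-0.04,-0.83,-0.16],[0.16,0.32,0.79]],[[-0.14,-0.83,-0.14],[0.16,0.32,0.79]],[[-0.23,-0.81,-0.13],[0.16,0.32,0.79]],[[-0.36,-0.62,0.15],[0.02,0.11,0.51]],[[-0.41,-0.59,0.15],[0.02,0.11,0.51]],[[-0.46,-0.56,0.14],[0.02,0.11,0.51]],[[-0.5,-0.52,0.14],[0.02,0.11,0.51]],[[-0.54,-0.48,0.13],[0.02,0.11,0.51]]]
```

View pics/m2.png

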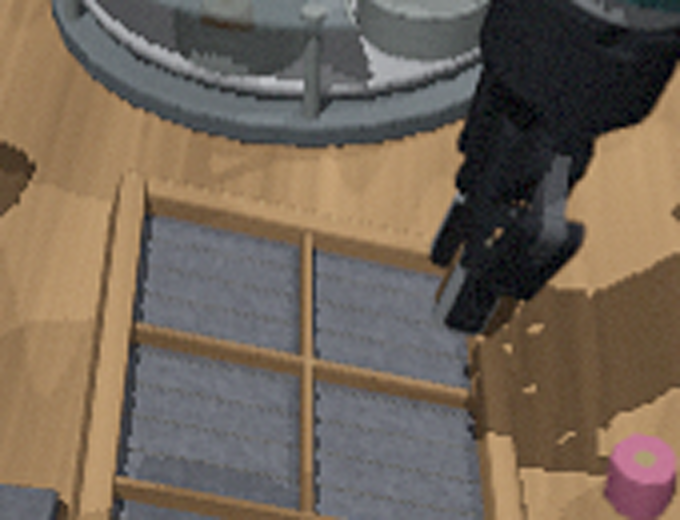

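```bash
python3 -m jog '[[[0.05,-0.83,-0.18],[0.16,0.3,0.8]],[[-0.04,-0.83,-0.16],[0.16,0.3,0.8]],[[-0.14,-0.83,-0.14],[0.16,0.3,0.8]],[[-0.23,-0.8,-0.13],[0.16,0.3,0.8]],[[-0.36,-0.62,0.1],[0.02,0.1,0.5]],[[-0.4,-0.6,0.1],[0.02,0.1,0.5]],[[-0.46,-0.56,0.1],[0.02,0.1,0.5]],[[-0.5,-0.52,0.1],[0.02,0.1,0.5]],[[-0.4,-0.35,0.1],[0.02,0.1,0.5]],[[0,0,0],[0,0,0]],[[0,0,0],[0,0,0]]]'
python3 -c "
from h import *
plan([(pol(.12,OA,.12),tgt(OA),1),(pol(.12,OA,.07),tgt(OA),2)])"
```

```text
t: 40.4
eef_pos: [0.4688, -0.1013, 0.1351]
eef_rot: [-179.5, -0.4, 131.7]
contact_force: [0.8, 0.1, -0.4]
opening: 0.0327
[[[-0.17,0.16,0.3],[-0.06,-0.05,-0.15]],[[0.0,0.0,0.5],[0.0,0.0,0.0]],[[0.0,0.0,0.5],[0.0,0.0,0.0]]]
```

```bash
python3 -m jog '[[[-0.17,0.1,0.3],[-0.06,-0.05,-0.1]],[[0,0,0],[0,0,0]],[[0,0,0.45],[0,0,0]],[[0,0,0.45],[0,0,0]],[[0,0,0],[0,0,0]]]'
python3 -c "
from h import *
plan([(pol(.12,OA,.071),tgt(OA),1)])
s=camera('side');crop(s,250,140,410,260,'m3.png',5)"
```

```text
t: 41.02
eef_pos: [0.4773, -0.0995, 0.0749]
eef_rot: [179.9, -0.0, 133.0]
contact_force: [-0.3, -0.6, -0.8]
opening: 0.0328
[[[-0.08,0.0,0.08],[0.01,0.0,0.0]]]
```

View pics/m3.png

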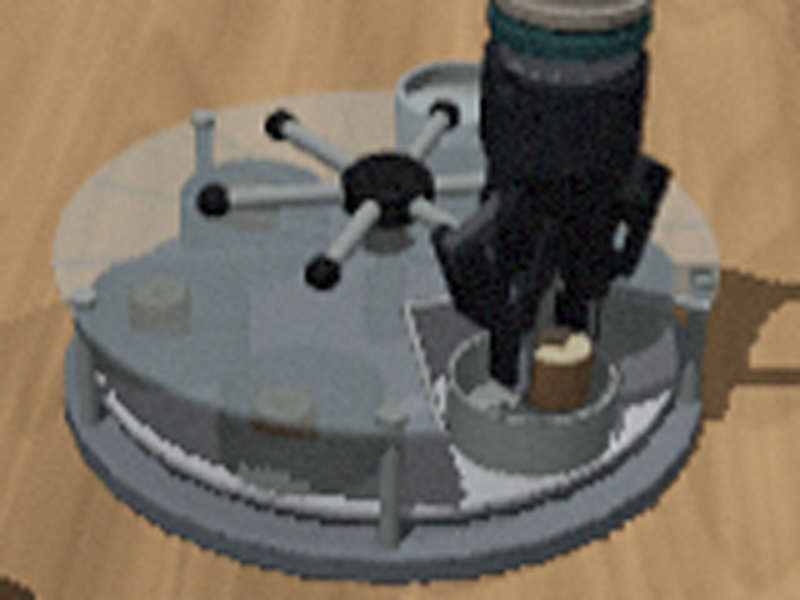

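```bash
python3 -m jog '[[[-0.16,0,0.08],[0,0,0]],[[0,0,0],[0,0,0]]]'
python3 -m jog '[[[0,0,0],[0,0,0]],[[0,0,0],[0,0,0]],[[0,0,0],[0,0,0]],[[0,0,-0.7],[0,0,0]],[[0,0,-0.8],[0,0,0]],[[0,0,-0.4],[0,0,0]],[[0,0,0],[0,0,0]]]' 0.42
python3 -c "
from h import *
plan([(pol(.070,133.,.165),tgt(133.),2),(pol(.070,133,.106),tgt(133),2)])
s=camera('side');crop(s,250,140,410,260,'m4.png',5)"
```

```text
t: 41.32
eef_pos: [0.4855, -0.1061, 0.0737]
eef_rot: [179.8, 0.3, 133.1]
contact_force: [0.2, 0.3, -1.0]
opening: 0.0326
t: 42.2
eef_pos: [0.4846, -0.1061, 0.1719]
eef_rot: [179.8, 0.3, 133.0]
contact_force: [0.3, 0.4, -0.9]
opening: 0.0497
[[[-0.44,-0.01,0.07],[0.01,0.02,0.0]],[[-0.44,-0.01,0.07],[0.01,0.02,0.0]],[[0.0,0.0,0.59],[0.0,0.0,0.0]],[[0.0,0.0,0.59],[0.0,0.0,0.0]]]
```

View pics/m4.png

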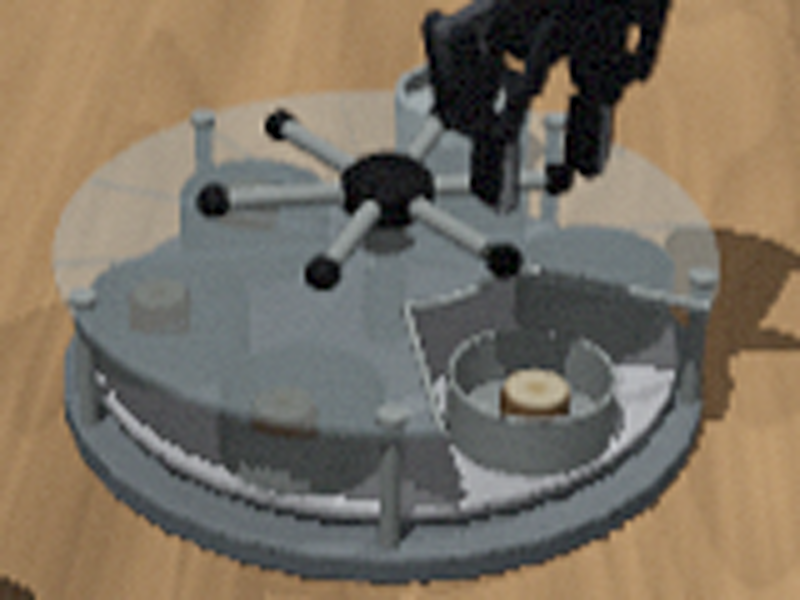

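The fourth chunk is in. The fourth turn follows.

```bash
python3 -m jog '[[[-0.45,0,0.07],[0,0,0]],[[-0.44,0,0.07],[0,0,0]],[[0,0,0],[0,0,0]],[[0,0,0.5],[0,0,0]],[[0,0,0.5],[0,0,0]],[[0,0,0],[0,0,0]]]'
python3 -c "
from h import *
arc(.068,73-12.5,.106,1)" | head -1
```

```text
t: 43.0
eef_pos: [0.5153, -0.1415, 0.1072]
eef_rot: [-180.0, -0.3, 132.9]
contact_force: [-0.6, -0.0, -0.5]
opening: 0.0494
now r,a 0.06732957905883621 133.87891269389317 yaw 132.90977535235388
```

```bash
python3 -m jog '[[[0.01,0.18,0],[0,0,0.65]],[[0,0.18,0],[0,0,0.67]],[[0,0.18,0],[0,0,0.67]],[[0,0.18,0],[0,0,0.67]],[[0,0.18,0],[0,0,0.67]],[[0,0.18,0],[0,0,0.67]],[[0,0.18,0],[0,0,0.67]],[[0,0.18,0],[0,0,0.67]],[[0,0.18,0],[0,0,0.67]],[[0,0.18,0],[0,0,0.67]],[[0,0.1,0],[0,0,0.5]],[[0,0,0],[0,0,0]]]'
python3 -c "
from h import *
arc(.068,73-13,.106,3)"
```

```text
t: 44.5
eef_pos: [0.5852, -0.1278, 0.108]
eef_rot: [-177.6, 1.7, 69.8]
contact_force: [0.6, 0.3, 0.3]
opening: 0.0498
now r,a 0.06643429489961465 69.55279141092814 yaw 69.77658464792249
[[[0.03,0.08,0.04],[-0.27,0.21,0.39]],[[0.0,0.08,0.0],[0.0,0.0,0.37]],[[0.0,0.08,0.0],[0.0,0.0,0.37]]]
```

```bash
python3 -m jog '[[[0.03,0.09,0.03],[-0.27,0.2,0.39]],[[0,0.09,0],[0,0,0.37]],[[0,0.09,0],[0,0,0.37]],[[0,0,0],[0,0,0]]]'
python3 -c "
from h import *
arc(.068,73-12.5,.106,2)
s=camera('side');crop(s,250,140,410,260,'n1.png',5);crop(s,250,255,400,420,'n3.png',3.6)"
```

```text
t: 45.0
eef_pos: [0.5935, -0.1311, 0.1072]
eef_rot: [-179.6, 0.2, 60.1]
contact_force: [-0.1, 0.6, 0.1]
opening: 0.0496
now r,a 0.06682007596718564 61.86448616803883 yaw 60.13163644342888
[[[0.02,0.02,0.02],[-0.05,0.03,-0.12]],[[0.0,0.02,0.0],[0.0,0.0,0.08]]]
```

View pics/n1.png

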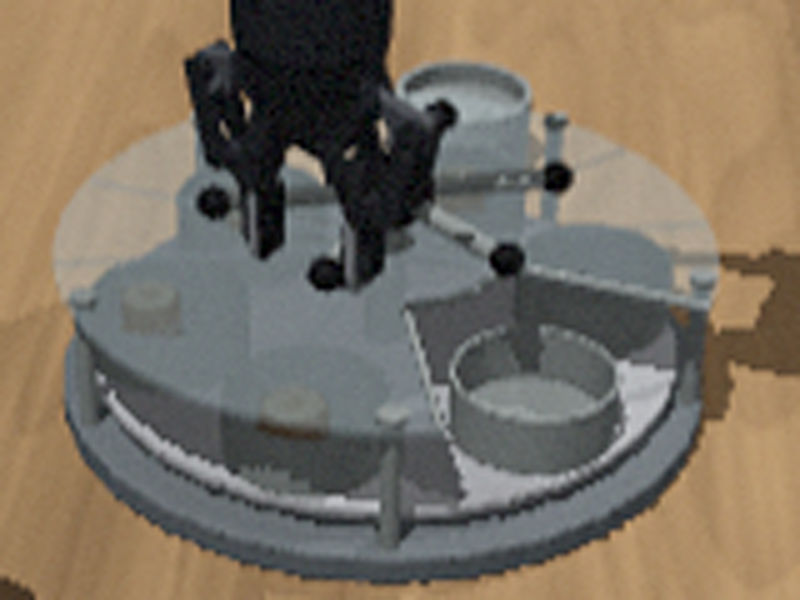

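View pics/n3.png

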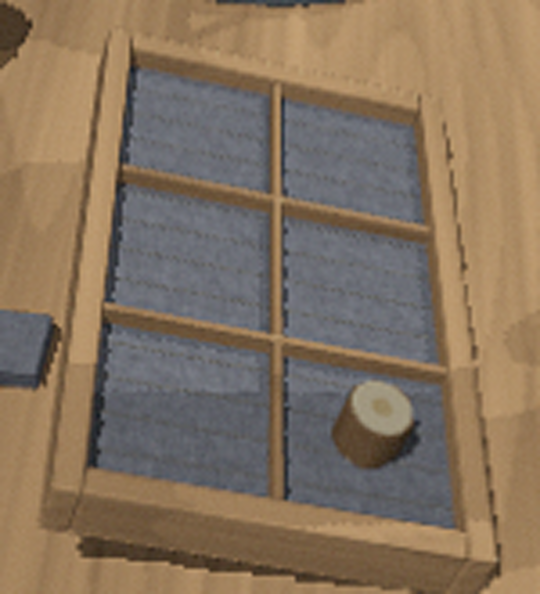

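Aligned within about 1.2°. One nudge, then the last chunk (E), which has not moved.

```bash
python3 -m jog '[[[0.02,0.03,0],[0,0,0]],[[0,0,0],[0,0,0]]]'
python3 -c "
from h import *
p=sense()['eef_pos']
plan([([p[0],p[1],.175],tgt(60),2),chunk('E',-.07)])"
```

```text
t: 45.3
eef_pos: [0.5948, -0.1311, 0.1075]
eef_rot: [-179.6, 0.3, 60.3]
contact_force: [-1.1, 0.1, -1.3]
opening: 0.0495
[[[0.0,0.0,-0.67],[-0.02,0.02,0.02]],[[0.0,0.0,-0.67],[-0.02,0.02,0.02]],[[0.43,-0.44,0.06],[-0.12,-0.06,-0.89]],[[0.48,-0.38,0.05],[-0.12,-0.06,-0.89]],[[0.53,-0.31,0.04],[-0.12,-0.06,-0.89]],[[0.57,-0.24,0.03],[-0.12,-0.06,-0.89]],[[0.59,-0.16,0.02],[-0.12,-0.06,-0.89]],[[0.61,-0.08,0.01],[-0.12,-0.06,-0.89]],[[0.62,0.0,0.0],[-0.12,-0.06,-0.89]],[[0.61,0.08,0.0],[-0.12,-0.06,-0.89]],[[0.59,0.17,-0.01],[-0.12,-0.06,-0.89]],[[0.57,0.24,-0.01],[-0.12,-0.06,-0.89]]]
[[[0.53,0.32,-0.01],[-0.12,-0.06,-0.89]],[[0.48,0.38,-0.01],[-0.12,-0.06,-0.89]],[[0.43,0.45,0.0],[-0.12,-0.06,-0.89]],[[0.36,0.5,0.0],[-0.12,-0.06,-0.89]],[[0.29,0.54,0.01],[-0.12,-0.06,-0.89]],[[0.22,0.58,0.01],[-0.12,-0.06,-0.89]]]
```

```bash
python3 -m jog '[[[0,0,-0.67],[0,0,0]],[[0,0,-0.67],[0,0,0]],[[0.43,-0.44,0.05],[-0.12,-0.06,-0.89]],[[0.48,-0.38,0.05],[-0.12,-0.06,-0.89]],[[0.53,-0.3,0.04],[-0.12,-0.06,-0.89]],[[0.57,-0.24,0.03],[-0.12,-0.06,-0.89]],[[0.6,-0.16,0.02],[-0.12,-0.06,-0.89]],[[0.6,-0.08,0],[-0.12,-0.06,-0.89]],[[0.6,0,0],[-0.12,-0.06,-0.89]],[[0.6,0.08,0],[-0.12,-0.06,-0.89]],[[0.6,0.17,0],[-0.12,-0.06,-0.89]],[[0.57,0.24,0],[-0.12,-0.06,-0.89]]]' 0.35
python3 -c "
from h import *
plan([chunk('E',-.06)])"
```

```text
t: 46.8
eef_pos: [0.5168, 0.1716, 0.1527]
eef_rot: [174.4, 10.7, 138.9]
contact_force: [0.3, -0.7, 0.3]
opening: 0.0552
[[[0.52,0.31,0.05],[-0.09,-0.04,-0.84]],[[0.47,0.37,0.05],[-0.09,-0.04,-0.84]],[[0.42,0.43,0.05],[-0.09,-0.04,-0.84]],[[0.36,0.48,0.06],[-0.09,-0.04,-0.84]],[[0.3,0.52,0.06],[-0.09,-0.04,-0.84]],[[0.23,0.55,0.07],[-0.09,-0.04,-0.84]]]
```

```bash
python3 -m jog '[[[0.52,0.3,0.05],[-0.09,-0.04,-0.84]],[[0.47,0.37,0.05],[-0.09,-0.04,-0.84]],[[0.42,0.43,0.05],[-0.09,-0.04,-0.84]],[[0.36,0.48,0.06],[-0.09,-0.04,-0.84]],[[0.3,0.52,0.06],[-0.09,-0.04,-0.84]],[[0.15,0.45,0.06],[-0.09,-0.04,-0.8]],[[0,0,0],[0,0,0]],[[0,0,0],[0,0,0]]]'
python3 -c "
from h import *
plan([chunk('E',-.02,2)])"
```

```text
t: 47.8
eef_pos: [0.4683, 0.3482, 0.1242]
eef_rot: [179.4, 16.0, -175.5]
contact_force: [-0.1, 0.0, -0.8]
opening: 0.0553
[[[0.06,-0.07,0.44],[0.05,0.06,0.05]],[[0.06,-0.07,0.45],[0.05,0.06,0.05]]]
```

```bash
python3 -m jog '[[[0.06,-0.06,0.4],[0.05,0.06,0.05]],[[0.05,-0.05,0.4],[0.05,0.06,0.05]],[[0,0,0],[0,0,0]]]'
python3 -c "
from h import *
plan([chunk('E',.025,2)])"
```

```text
t: 48.18
eef_pos: [0.4753, 0.3412, 0.0813]
eef_rot: [-179.9, 14.9, -176.7]
contact_force: [0.5, -0.3, -0.1]
opening: 0.0555
[[[0.0,0.01,0.47],[-0.01,0.0,-0.01]],[[0.0,0.01,0.47],[-0.01,0.0,-0.01]]]
```

```bash
python3 -m jog '[[[0,0.02,0.47],[0,0,0]],[[0,0.02,0.46],[0,0,0]],[[0,0,0],[0,0,0]]]'
python3 -c "
from h import *
s=camera('side');crop(s,280,300,420,420,'o1.png',5)
plan([chunk('E',.025,1)])"

```

```text
t: 48.55
eef_pos: [0.4882, 0.343, 0.0345]
eef_rot: [-179.9, 14.8, -176.8]
contact_force: [0.1, 0.2, 0.4]
opening: 0.0552
[[[0.03,0.0,-0.02],[-0.01,0.0,-0.04]]]
```

View pics/o1.png

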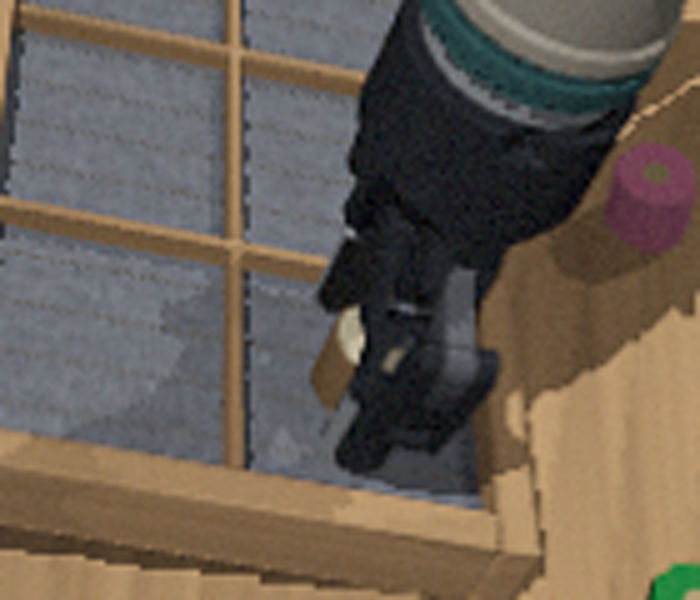

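```bash
python3 -m jog '[[[-0.09,0,0],[0,0,0]],[[0,0,0],[0,0,0]]]'
python3 -m jog '[[[0,0,0],[0,0,0]],[[0,0,0],[0,0,0]],[[0,0,0],[0,0,0]],[[0,0,0],[0,0,0]]]' 1 50
python3 -m jog '[[[0,0,-0.8],[0,0,0]],[[0,0,-0.8],[0,0,0]],[[0,0,-0.5],[0,0,0]],[[0,0,0],[0,0,0]]]'
python3 -c "
from h import *
s=camera('side');crop(s,280,260,450,390,'o2.png',4)
plan([([.46,0.1,.17],tgt(155,-5),None),(pol(.12,OA,.14),tgt(OA),None)])"
```

```text
t: 48.85
eef_pos: [0.4942, 0.3443, 0.0387]
eef_rot: [180.0, 15.1, -176.9]
contact_force: [-0.4, 0.5, -0.2]
opening: 0.0557
t: 49.35
eef_pos: [0.4944, 0.3446, 0.0404]
eef_rot: [179.9, 15.2, -176.9]
contact_force: [0.9, -0.8, 0.7]
opening: 0.03
t: 49.85
eef_pos: [0.4657, 0.3426, 0.1429]
eef_rot: [179.9, 15.0, -176.9]
contact_force: [0.1, 0.5, -0.4]
opening: 0.0301
[[[0.04,-0.8,-0.11],[0.09,0.19,0.54]],[[-0.03,-0.81,-0.1],[0.09,0.19,0.54]],[[-0.09,-0.8,-0.09],[0.09,0.19,0.54]],[[-0.15,-0.79,-0.08],[0.09,0.19,0.54]],[[-0.21,-0.78,-0.07],[0.09,0.19,0.54]],[[-0.27,-0.76,-0.07],[0.09,0.19,0.54]],[[-0.4,-0.7,0.16],[0.02,0.11,0.51]],[[-0.46,-0.67,0.15],[0.02,0.11,0.51]],[[-0.51,-0.63,0.14],[0.02,0.11,0.51]],[[-0.56,-0.59,0.14],[0.02,0.11,0.51]],[[-0.6,-0.54,0.13],[0.02,0.11,0.51]]]
```

View pics/o2.png

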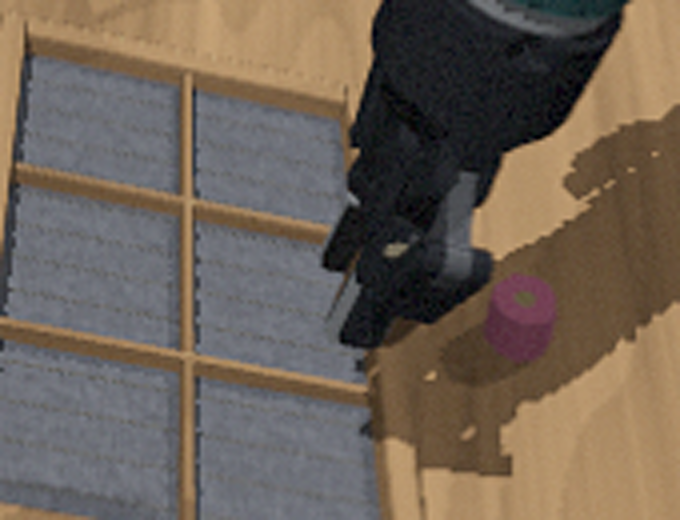

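Held, and the tray is now empty. Carrying it over.

```bash
python3 -m jog '[[[0.04,-0.8,-0.11],[0.09,0.19,0.54]],[[-0.03,-0.8,-0.1],[0.09,0.19,0.54]],[[-0.09,-0.8,-0.1],[0.09,0.19,0.54]],[[-0.15,-0.8,-0.08],[0.09,0.19,0.54]],[[-0.2,-0.78,-0.07],[0.09,0.19,0.54]],[[-0.27,-0.76,-0.07],[0.09,0.19,0.54]],[[-0.4,-0.7,0.1],[0.02,0.11,0.5]],[[-0.46,-0.67,0.1],[0.02,0.11,0.5]],[[-0.5,-0.63,0.1],[0.02,0.11,0.5]],[[-0.56,-0.59,0.1],[0.02,0.11,0.5]],[[-0.45,-0.4,0.1],[0.02,0.11,0.5]],[[0,0,0],[0,0,0]]]'
python3 -m jog '[[[0,0,0],[0,0,0]]]'
python3 -c "
from h import *
plan([(pol(.118,OA,.12),tgt(OA),1),(pol(.118,OA,.07),tgt(OA),2)])"
```

```text
t: 51.4
eef_pos: [0.4659, -0.1069, 0.1306]
eef_rot: [-178.7, -1.5, 131.7]
contact_force: [-0.5, 0.1, -0.3]
opening: 0.03
t: 51.52
eef_pos: [0.4651, -0.1064, 0.1293]
eef_rot: [-178.6, -1.6, 131.7]
contact_force: [0.0, 0.1, 0.0]
opening: 0.0299
[[[-0.18,0.29,0.17],[-0.16,-0.19,-0.15]],[[0.0,0.0,0.5],[0.0,0.0,0.0]],[[0.0,0.0,0.5],[0.0,0.0,0.0]]]
```

```bash
python3 -m jog '[[[-0.18,0.25,0.17],[-0.16,-0.19,-0.15]],[[0,0,0],[0,0,0]],[[0,0,0.45],[0,0,0]],[[0,0,0.4],[0,0,0]],[[0,0,0],[0,0,0]]]'
python3 -c "
from h import *
plan([(pol(.118,OA,.071),tgt(OA),1)])
s=camera('side');crop(s,250,140,410,260,'o3.png',5)"
```

```text
t: 52.15
eef_pos: [0.4783, -0.1, 0.0768]
eef_rot: [-180.0, -0.2, 133.4]
contact_force: [0.7, -0.1, -0.5]
opening: 0.0298
[[[-0.1,0.0,0.12],[-0.01,-0.02,0.05]]]
```

View pics/o3.png

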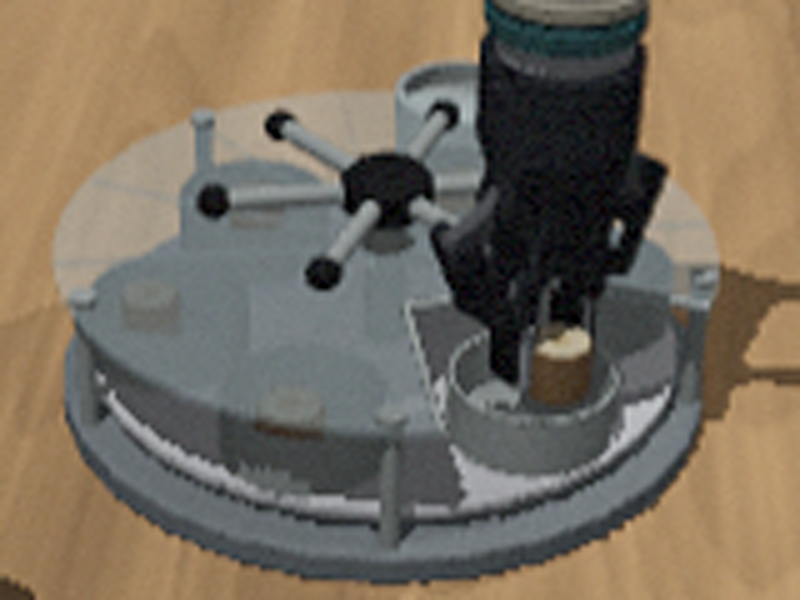

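```bash
python3 -m jog '[[[-0.17,0,0.1],[0,0,0]],[[0,0,0],[0,0,0]]]'
python3 -m jog '[[[0,0,0],[0,0,0]],[[0,0,0],[0,0,0]],[[0,0,0],[0,0,0]],[[0,0,-0.7],[0,0,0]],[[0,0,-0.8],[0,0,0]],[[0,0,-0.4],[0,0,0]],[[0,0,0],[0,0,0]]]' 0.42
python3 -c "
from h import *
plan([(pol(.070,133.,.165),tgt(133.),2),(pol(.070,133,.106),tgt(133),2)])
s=camera('side');crop(s,250,140,410,260,'o4.png',5)"
```

```text
t: 52.45
eef_pos: [0.4865, -0.1069, 0.074]
eef_rot: [179.9, 0.1, 133.5]
contact_force: [0.2, -1.2, -0.4]
opening: 0.0302
t: 53.32
eef_pos: [0.486, -0.1069, 0.1722]
eef_rot: [179.9, 0.1, 133.4]
contact_force: [0.7, -0.2, 0.3]
opening: 0.0493
[[[-0.43,-0.01,0.07],[0.0,0.01,0.03]],[[-0.43,-0.01,0.07],[0.0,0.01,0.03]],[[0.0,0.0,0.59],[0.0,0.0,0.0]],[[0.0,0.0,0.59],[0.0,0.0,0.0]]]
```

View pics/o4.png

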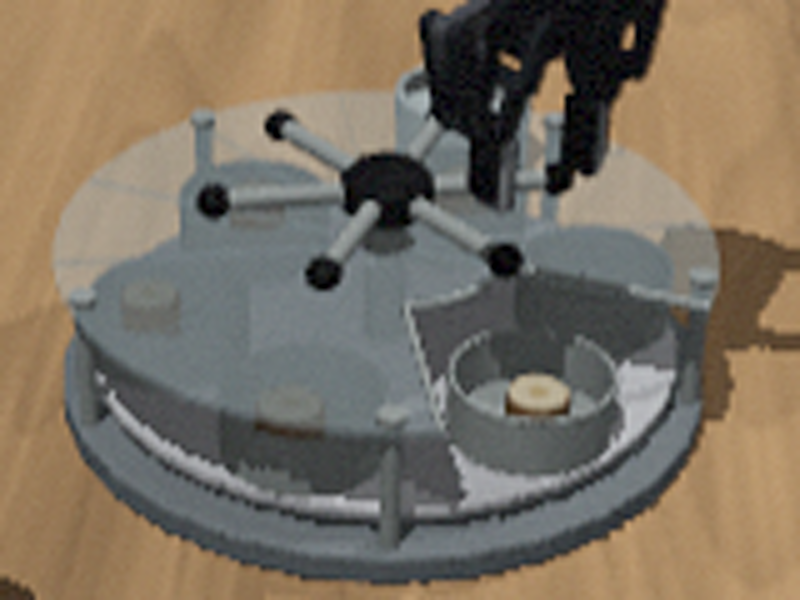

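The fifth chunk is in. Now the final turn.

```bash
python3 -m jog '[[[-0.44,0,0.07],[0,0,0]],[[-0.43,0,0.07],[0,0,0]],[[0,0,0],[0,0,0]],[[0,0,0.5],[0,0,0]],[[0,0,0.5],[0,0,0]],[[0,0,0],[0,0,0]]]'
python3 -m jog '[[[0.01,0.18,0],[0,0,0.65]],[[0,0.18,0],[0,0,0.67]],[[0,0.18,0],[0,0,0.67]],[[0,0.18,0],[0,0,0.67]],[[0,0.18,0],[0,0,0.67]],[[0,0.18,0],[0,0,0.67]],[[0,0.18,0],[0,0,0.67]],[[0,0.18,0],[0,0,0.67]],[[0,0.18,0],[0,0,0.67]],[[0,0.18,0],[0,0,0.67]],[[0,0.1,0],[0,0,0.5]],[[0,0,0],[0,0,0]]]'
python3 -c "
from h import *
arc(.068,73-13,.106,3)"
```

```text
t: 54.12
eef_pos: [0.5159, -0.1412, 0.1073]
eef_rot: [-179.8, -0.5, 133.3]
contact_force: [-0.5, -0.5, 0.1]
opening: 0.0497
t: 55.62
eef_pos: [0.5858, -0.128, 0.108]
eef_rot: [-177.4, 1.9, 70.2]
contact_force: [0.5, -0.5, -0.4]
opening: 0.0493
now r,a 0.06645483136592352 69.01998448333535 yaw 70.2394113002941
[[[0.03,0.07,0.04],[-0.29,0.23,0.49]],[[0.0,0.07,0.0],[0.0,0.0,0.35]],[[0.0,0.07,0.0],[0.0,0.0,0.35]]]
```

```bash
python3 -m jog '[[[0.03,0.09,0.03],[-0.27,0.2,0.45]],[[0,0.09,0],[0,0,0.37]],[[0,0.09,0],[0,0,0.37]],[[0,0,0],[0,0,0]]]'
python3 -c "
from h import *
arc(.068,73-12.5,.106,2)
s=camera('side');crop(s,250,140,410,260,'p1.png',5)"
```

```text
t: 56.12
eef_pos: [0.5941, -0.1313, 0.1073]
eef_rot: [-179.4, 0.4, 60.1]
contact_force: [-0.7, -1.1, 0.5]
opening: 0.0493
now r,a 0.06692521504114556 61.330600221788785 yaw 60.05632136429581
[[[0.02,0.01,0.03],[-0.06,0.05,-0.1]],[[0.0,0.01,0.0],[0.0,0.0,0.05]]]
```

View pics/p1.png

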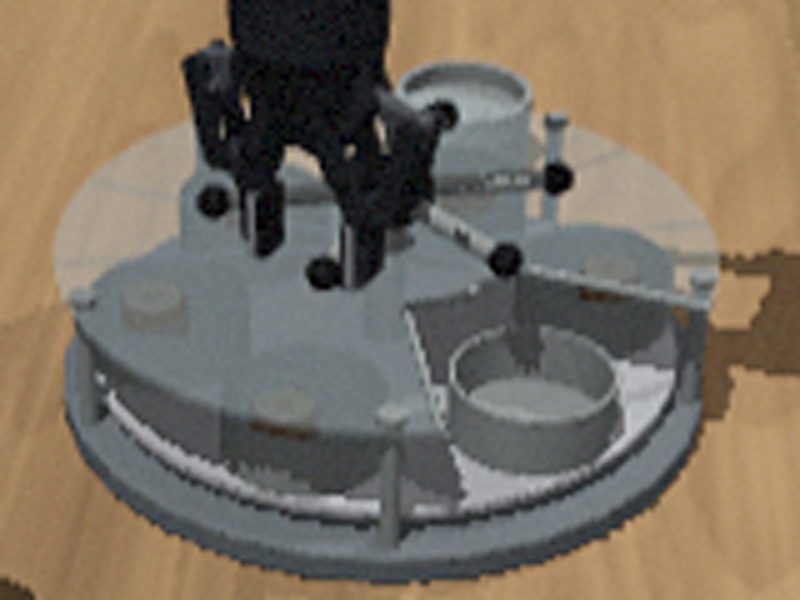

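Lined up to the eye. A small nudge, then I lift clear, back away and check with both cameras.

```bash
python3 -m jog '[[[0.02,0.02,0],[0,0,0]],[[0,0,0],[0,0,0]],[[0,-0.1,0],[0,0,0]],[[0,0,-0.8],[0,0,0]],[[0,0,-0.8],[0,0,0]],[[0,0,-0.8],[0,0,0]],[[0,0,0],[0,0,0]]]'
python3 -c "
from h import *
plan([([.4,.15,.25],tgt(100),None)])"
```

```text
t: 57.05
eef_pos: [0.5935, -0.1265, 0.2319]
eef_rot: [-179.6, 0.2, 60.3]
contact_force: [0.5, 0.1, -0.4]
opening: 0.0491
[[[0.41,-0.87,-0.05],[-0.01,0.0,-0.66]],[[0.5,-0.83,-0.05],[-0.01,0.0,-0.66]],[[0.58,-0.77,-0.05],[-0.01,0.0,-0.66]],[[0.65,-0.71,-0.05],[-0.01,0.0,-0.66]],[[0.72,-0.65,-0.05],[-0.01,0.0,-0.66]],[[0.78,-0.57,-0.05],[-0.01,0.0,-0.66]],[[0.83,-0.49,-0.05],[-0.01,0.0,-0.66]]]
```

```bash
python3 -m jog '[[[0.4,-0.87,-0.05],[0,0,-0.66]],[[0.5,-0.83,-0.05],[0,0,-0.66]],[[0.58,-0.77,-0.05],[0,0,-0.66]],[[0.65,-0.7,-0.05],[0,0,-0.66]],[[0.7,-0.65,-0.05],[0,0,-0.66]],[[0.78,-0.57,-0.05],[0,0,-0.66]],[[0.83,-0.5,-0.05],[0,0,-0.66]],[[0,0,0],[0,0,0]],[[0,0,0],[0,0,0]]]'
python3 -c "
from h import *
s=camera('side');cv2.imwrite('pics/q0.png',s);crop(s,250,140,410,260,'q1.png',5);t=camera('top');crop(t,310,180,460,320,'q2.png',4)"
```

```text
t: 58.18
eef_pos: [0.3886, 0.1571, 0.2443]
eef_rot: [-179.4, -0.5, 101.2]
contact_force: [0.1, 0.1, 0.5]
opening: 0.0494
```

View pics/q0.png

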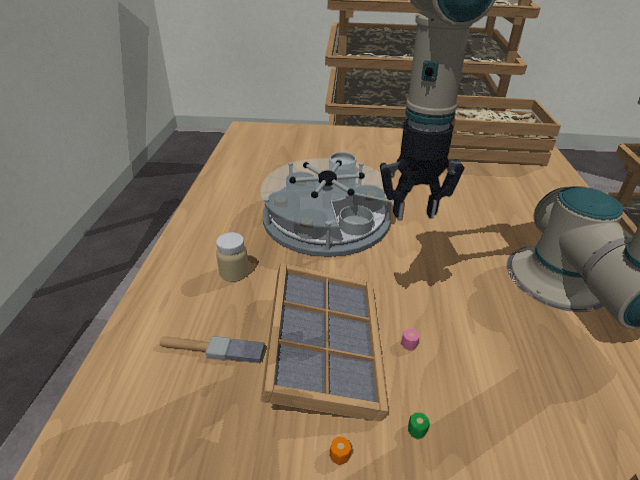

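View pics/q1.png

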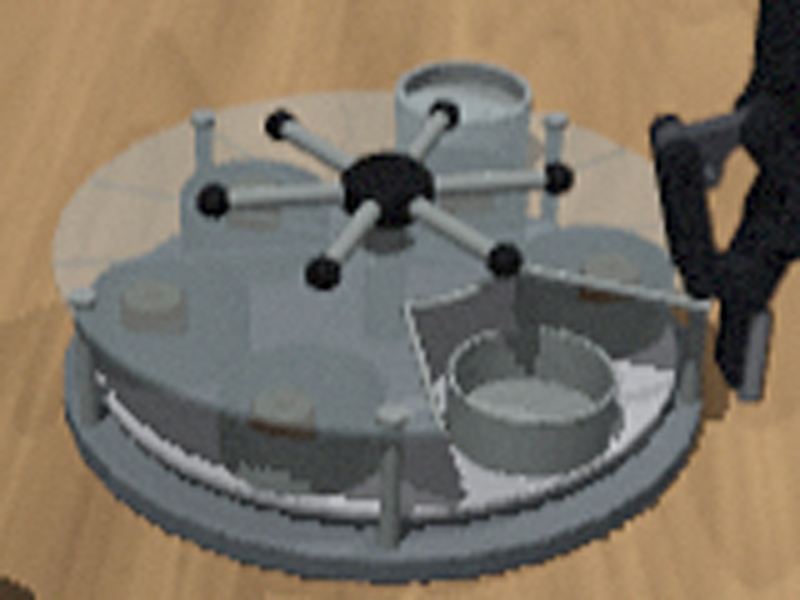

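View pics/q2.png

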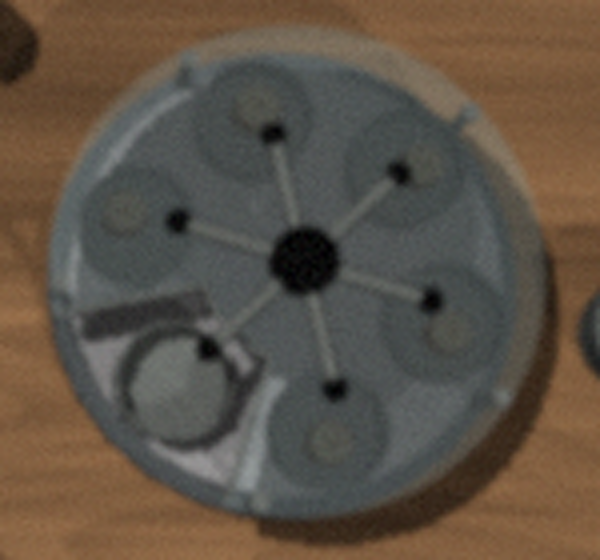

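The top view shows five chunks under the cover, one per tin, at crop (258,105), (423,167), (450,327), (330,438) and (125,210). The tin at the opening, (183,383), is empty. The tray is empty, and the jar, brush and coloured look-alikes look unmoved.

```bash
python3 -c "
from h import *
cstar([(213,200),(323,272),(505,261),(558,178),(445,116),(279,124)])
star('top',[(274,132),(400,173),(431,301),(335,389),(207,348),(178,220)],lambda x,y:(310+x/4-.375,180+y/4-.375))
from workcell import finish_job
print(finish_job())"
```

```text
side phase 13.340865776159887 ctr [ 0.55797512 -0.18917081] cost 0.19215802585424638 spoke near opening err 0.34086577615988745
top phase 13.142994118455718 ctr [ 0.56340082 -0.19075571] cost 0.27556903276279143 spoke near opening err 0.14299411845571797
the job is handed in; nothing more can be done
None
```

All five chunks are loaded in the carousel, one to a tin, and the job was handed in at about 58 s of the 210 s allowed. I lined up an empty tin first. After each chunk I pushed the star handle's spokes round with the fingers to bring up the next empty tin, and I made the final turn once the tray was empty.

**Last checks:** both cameras show five tins with one chunk each under the cover, the sixth tin empty at the opening, and an empty tray. The empty tin is within 0.1° to 0.3° of the opening. The jar, brush, spare tins and coloured look-alikes appear unmoved in the pictures. The force readings I saw were all about 2 N or less. I saw no chunk dropped or knocked.

**Disagreement:** the two cameras placed the carousel centre about 5 mm apart in x. I used a value between them, and every grasp and drop worked.

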